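# Load the incubator with the run's jar size

### The arm

A 6-joint arm with a two-finger parallel gripper is mounted at the origin on the work surface. World frame = base frame: x ahead of the robot, y to its left, z up, the work surface at z = 0. Lengths are in m, angles in rad, forces in N, time in s.
With the tool pointing down it reaches from about 0.4 to 0.825 m from the base axis. Payload 7 kg.
Tool frame: the origin (TCP) lies on the centre line of the jaws, within the pads' length; the fingertips stand 22 mm ahead of it and the grasp point (between the pads) lies 3 mm ahead of it; z points along the fingers, y is the line along which they close (so a half turn about z gives the same grasp; the last joint's range is limited). The gripper opens to 88 mm and grips with 3 to 60 N. Pads are 19 mm wide; open, the fingers measure 130 mm over their backs; the gripper's body (78 mm by 193 mm) begins 47 mm behind the grasp point.
Start: joints at [1.565, 0.359, 0.012, 0, -1.224, -0.288], TCP at [0.195, 0.646, 0.249] pointing down, gripper open.
Joint ranges: [-3.07, 3.07], [-1.43, 2.12], [-1.02, 1.25], [-3.03, 1.67], [-3.05, -0], [-3.03, 3.03]. Speed limits (rad/s): [2.39, 2.39, 3.01, 3.14, 3.14, 3.14].

### API

Orientations are given as [roll, pitch, yaw] about the fixed x, y, z axes, in that order (R = Rz(yaw) Ry(pitch) Rx(roll)).
In Python, from station import arm gives the robot as it stands.
- The arm moves only by the tool arm_command, never from a script. Its argument "series" is one flat list of numbers, 7 for each row, row after row: the turn, a rotation vector about the tool's x, y, z each as a share of 90 degrees, from -1 to 1, then the shift along the tool's x, y, z each as a share of 0.1 m, from -1 to 1, then the opening, from 0 (shut) to 1 (fully open). A call has 1 to 8 rows; each row is the pose to reach, as a shift and turn from the pose commanded when the call began, along the tool's axes at that moment; what a row does not reach only later rows make up. A row lasts 1/8 s, in which the tool goes at most 62.5 mm and 10.7 degrees, less where a joint would pass 70% of its speed; a pose out of reach is approached as far as the arm can. A call with a number of a shift or a turn outside -1 to 1 is refused whole. A call with a gripper value outside its range is refused whole. The fingers move at their own pace and stop on an object; "force" is the grip in N (left out, the last holds). Time passes only in rows, so rows that repeat a pose let the fingers close. It gives the time, the measured TCP pose, the force, the opening and the grip force at its end, in the units of the state.
- arm.get_state(): the state, without advancing time (a new reading comes with each control period).
- arm.grab_frame(name): name is "scene" or "top" or "wrist"; returns the picture (384x512x3 uint8, blue, green, red); there is no depth.
- arm.camera_model(name): a dict with "fovy" (degrees; the focal length in pixels is half the picture's height over the tangent of half this angle, whatever the lens; pixels are square), "cx", "cy" (the principal point, pixels), "pose" (4x4, takes a point from camera to world coordinates). Camera axes: x right, y down, z forward; pixel columns grow to the right and rows downward; lengths in m; the calibration is good to about 2 mm. A picture is of the moment at which its call begins: read the wrist's pose just before it. camera_model takes no time and is no camera call; for the wrist camera it gives the pose at the moment of the call.
- arm.job_done(): hands the job in; it is judged then, once.
The state is a dict: "t": time; "q": joint angles; "qd": joint speeds; "joint_efforts": joint torques, N m; "eef_pos": TCP position; "ee_rot": TCP orientation; "force": force on the tool from outside, world axes, zero at the start; "moment": the same for the moment, N m; "width": finger opening in m; "gripper_force": force on a finger pad.
Only numpy, scipy, OpenCV 4.12 (cv2) and the standard library are available. Lean on these libraries where they do the work, as an engineer would, in place of code of your own. Each camera call takes 0.05 s, during which the arm holds its last target. There are 200 camera calls.

### The job

The jar on the balance pan shows which of the three jar sizes is incubated in this run: pull the incubator's drawer open, stand any jars left inside from the last run in the shallow white tray, then load every jar of the balance jar's size from the bench into the drawer, standing upright on its floor. Push the drawer fully shut, and only then push the start lever all the way over to the back. Leave the jars on the balance and the white block untouched and the jars of other sizes and the bottles standing where they are.

Things in the scene. Friction and masses are not known exactly. Their poses are not given: they have to be found in the camera images.
- small_1: sample jar standing loose on the bench: squat screw-cap jar, upright round cylinder 32 mm in diameter and 40 mm tall, white body, black cap, origin at the centre of its underside, z up; may be absent
- small_2: sample jar standing loose on the bench: squat screw-cap jar, upright round cylinder 32 mm in diameter and 40 mm tall, white body, black cap, origin at the centre of its underside, z up; may be absent
- small_3: sample jar standing loose on the bench: squat screw-cap jar, upright round cylinder 32 mm in diameter and 40 mm tall, white body, black cap, origin at the centre of its underside, z up; may be absent
- medium_1: sample jar standing loose on the bench: squat screw-cap jar, upright round cylinder 42 mm in diameter and 40 mm tall, white body, black cap, origin at the centre of its underside, z up; may be absent
- medium_2: sample jar standing loose on the bench: squat screw-cap jar, upright round cylinder 42 mm in diameter and 40 mm tall, white body, black cap, origin at the centre of its underside, z up; may be absent
- medium_3: sample jar standing loose on the bench: squat screw-cap jar, upright round cylinder 42 mm in diameter and 40 mm tall, white body, black cap, origin at the centre of its underside, z up; may be absent
- large_1: sample jar standing loose on the bench: squat screw-cap jar, upright round cylinder 52 mm in diameter and 40 mm tall, white body, black cap, origin at the centre of its underside, z up; may be absent
- large_2: sample jar standing loose on the bench: squat screw-cap jar, upright round cylinder 52 mm in diameter and 40 mm tall, white body, black cap, origin at the centre of its underside, z up; may be absent
- large_3: sample jar standing loose on the bench: squat screw-cap jar, upright round cylinder 52 mm in diameter and 40 mm tall, white body, black cap, origin at the centre of its underside, z up; may be absent
- old_1: jar of the last run, left standing in the incubator drawer: squat screw-cap jar, upright round cylinder 42 mm in diameter and 40 mm tall, white body, black cap, origin at the centre of its underside, z up; may be absent
- old_2: jar of the last run, left standing in the incubator drawer: squat screw-cap jar, upright round cylinder 52 mm in diameter and 40 mm tall, white body, black cap, origin at the centre of its underside, z up; may be absent
- ref_small: squat screw-cap jar, upright round cylinder 32 mm in diameter and 40 mm tall, white body, black cap, origin at the centre of its underside, z up; stands either on the balance pan (then its size is the size of this run) or on the white block (160 x 70 mm, 50 mm high) to the left of the incubator; not to be touched
- ref_medium: squat screw-cap jar, upright round cylinder 42 mm in diameter and 40 mm tall, white body, black cap, origin at the centre of its underside, z up; stands either on the balance pan (then its size is the size of this run) or on the white block (160 x 70 mm, 50 mm high) to the left of the incubator; not to be touched
- ref_large: squat screw-cap jar, upright round cylinder 52 mm in diameter and 40 mm tall, white body, black cap, origin at the centre of its underside, z up; stands either on the balance pan (then its size is the size of this run) or on the white block (160 x 70 mm, 50 mm high) to the left of the incubator; not to be touched
- pan (a point): centre of the top of the round steel pan (90 mm across) of the grey balance on the robot's left, 50 mm above the bench
- tray: fixed shallow white tray, 160 x 120 mm (its x by y), rim 14 mm high, walls 4 mm and floor 4 mm thick; origin at the centre of its underside
- incubator: fixed low white bench incubator, 280 x 280 mm, 90 mm high, with one drawer at its front; origin at the centre of its underside on the bench; its front faces its own -x
- incubator_drawer0 (a joint): the incubator's drawer: 0 m shut, grows as it is pulled out along the incubator's -x, at most 0.197
- incubator_drawer0_handle (a point): middle of the drawer's bar handle, a round steel bar along the incubator's y, 120 mm long, 35 mm in front of the drawer's face, about 52 mm above the bench; moves with the drawer
- drawer_floor (a point): centre of the drawer's inner floor (22 mm above the bench), axes as the incubator's; moves with the drawer. Inside, the drawer measures 235 mm in x by 238 mm in y; its walls are 6 mm thick and rise 46 mm above this floor at the sides, 57 mm at the front
- lever (a joint): the incubator's start lever: 0 rad leaning to the incubator's front (off), 1.0 rad leaning to its back (on); stays where it is left
- lever_tip (a point): centre of the black ball (26 mm across) at the lever's end; the lever stands on the incubator's top, pivots about the incubator's y axis 112 mm above the bench, and the ball is 80 mm from the pivot
- reagent: white reagent bottle 44 mm across, 72 mm tall, a bystander among the jars; origin at the centre of its underside
- dropper: amber dropper bottle 30 mm across, 66 mm tall, a bystander among the jars; origin at the centre of its underside
Things that resemble listed ones, but are neither listed nor needed, are in the scene too. Of the things that look like the tray, take the one that is farthest to the robot's right at the start.

How it is judged:
On the way, in this order (a step that is already met when the one before it is completed fails the run):
1. the drawer is pulled open at least 120 mm, with the lever still off (value of joint incubator_drawer0 above 0.12 m and value of joint lever below 0.5 rad), for 0.2 s.
2. the drawer is shut again with every jar of the run's size upright inside and the last run's jars in the tray (value of joint incubator_drawer0 below 0.008 m and ((horizontal distance between ref_small and pan below 0.05 m and (x of small_1 in the frame of drawer_floor between -0.118 and 0.118 m and y of small_1 in the frame of drawer_floor between -0.119 and 0.119 m and z of small_1 in the frame of drawer_floor below 0.01 m and angle between small_1's own z axis and vertical below 0.2 rad) and (x of small_2 in the frame of drawer_floor between -0.118 and 0.118 m and y of small_2 in the frame of drawer_floor between -0.119 and 0.119 m and z of small_2 in the frame of drawer_floor below 0.01 m and angle between small_2's own z axis and vertical below 0.2 rad) and (x of small_3 in the frame of drawer_floor between -0.118 and 0.118 m and y of small_3 in the frame of drawer_floor between -0.119 and 0.119 m and z of small_3 in the frame of drawer_floor below 0.01 m and angle between small_3's own z axis and vertical below 0.2 rad) and (distance of medium_1 from where it was at the start of the episode below 0.08 m and angle between medium_1's own z axis and vertical below 0.2 rad) and (distance of medium_2 from where it was at the start of the episode below 0.08 m and angle between medium_2's own z axis and vertical below 0.2 rad) and (distance of medium_3 from where it was at the start of the episode below 0.08 m and angle between medium_3's own z axis and vertical below 0.2 rad) and (distance of large_1 from where it was at the start of the episode below 0.08 m and angle between large_1's own z axis and vertical below 0.2 rad) and (distance of large_2 from where it was at the start of the episode below 0.08 m and angle between large_2's own z axis and vertical below 0.2 rad) and (distance of large_3 from where it was at the start of the episode below 0.08 m and angle between large_3's own z axis and vertical below 0.2 rad)) or (horizontal distance between ref_medium and pan below 0.05 m and (distance of small_1 from where it was at the start of the episode below 0.08 m and angle between small_1's own z axis and vertical below 0.2 rad) and (distance of small_2 from where it was at the start of the episode below 0.08 m and angle between small_2's own z axis and vertical below 0.2 rad) and (distance of small_3 from where it was at the start of the episode below 0.08 m and angle between small_3's own z axis and vertical below 0.2 rad) and (x of medium_1 in the frame of drawer_floor between -0.118 and 0.118 m and y of medium_1 in the frame of drawer_floor between -0.119 and 0.119 m and z of medium_1 in the frame of drawer_floor below 0.01 m and angle between medium_1's own z axis and vertical below 0.2 rad) and (x of medium_2 in the frame of drawer_floor between -0.118 and 0.118 m and y of medium_2 in the frame of drawer_floor between -0.119 and 0.119 m and z of medium_2 in the frame of drawer_floor below 0.01 m and angle between medium_2's own z axis and vertical below 0.2 rad) and (x of medium_3 in the frame of drawer_floor between -0.118 and 0.118 m and y of medium_3 in the frame of drawer_floor between -0.119 and 0.119 m and z of medium_3 in the frame of drawer_floor below 0.01 m and angle between medium_3's own z axis and vertical below 0.2 rad) and (distance of large_1 from where it was at the start of the episode below 0.08 m and angle between large_1's own z axis and vertical below 0.2 rad) and (distance of large_2 from where it was at the start of the episode below 0.08 m and angle between large_2's own z axis and vertical below 0.2 rad) and (distance of large_3 from where it was at the start of the episode below 0.08 m and angle between large_3's own z axis and vertical below 0.2 rad)) or (horizontal distance between ref_large and pan below 0.05 m and (distance of small_1 from where it was at the start of the episode below 0.08 m and angle between small_1's own z axis and vertical below 0.2 rad) and (distance of small_2 from where it was at the start of the episode below 0.08 m and angle between small_2's own z axis and vertical below 0.2 rad) and (distance of small_3 from where it was at the start of the episode below 0.08 m and angle between small_3's own z axis and vertical below 0.2 rad) and (distance of medium_1 from where it was at the start of the episode below 0.08 m and angle between medium_1's own z axis and vertical below 0.2 rad) and (distance of medium_2 from where it was at the start of the episode below 0.08 m and angle between medium_2's own z axis and vertical below 0.2 rad) and (distance of medium_3 from where it was at the start of the episode below 0.08 m and angle between medium_3's own z axis and vertical below 0.2 rad) and (x of large_1 in the frame of drawer_floor between -0.118 and 0.118 m and y of large_1 in the frame of drawer_floor between -0.119 and 0.119 m and z of large_1 in the frame of drawer_floor below 0.01 m and angle between large_1's own z axis and vertical below 0.2 rad) and (x of large_2 in the frame of drawer_floor between -0.118 and 0.118 m and y of large_2 in the frame of drawer_floor between -0.119 and 0.119 m and z of large_2 in the frame of drawer_floor below 0.01 m and angle between large_2's own z axis and vertical below 0.2 rad) and (x of large_3 in the frame of drawer_floor between -0.118 and 0.118 m and y of large_3 in the frame of drawer_floor between -0.119 and 0.119 m and z of large_3 in the frame of drawer_floor below 0.01 m and angle between large_3's own z axis and vertical below 0.2 rad))) and x of old_1 in the frame of tray between -0.075 and 0.075 m and y of old_1 in the frame of tray between -0.055 and 0.055 m and z of each of old_1, old_2 in the frame of tray below 0.012 m and angle between each of old_1, old_2's own z axis and vertical below 0.2 rad and x of old_2 in the frame of tray between -0.075 and 0.075 m and y of old_2 in the frame of tray between -0.055 and 0.055 m), for 0.2 s.
3. the lever is pushed over to the back with the drawer shut (value of joint lever above 0.85 rad and value of joint incubator_drawer0 below 0.008 m), for 0.2 s.
At the end, for the whole second after the job is handed in: Drawer shut (within 8 mm), lever past 0.85 rad, all jars of the balance jar's size upright on the drawer's floor, jars of the last run upright in the tray, all other jars and both bottles upright and within 80 mm of where they began (all of step 3 and ((horizontal distance between ref_small and pan below 0.05 m and (x of small_1 in the frame of drawer_floor between -0.118 and 0.118 m and y of small_1 in the frame of drawer_floor between -0.119 and 0.119 m and z of small_1 in the frame of drawer_floor below 0.01 m and angle between small_1's own z axis and vertical below 0.2 rad) and (x of small_2 in the frame of drawer_floor between -0.118 and 0.118 m and y of small_2 in the frame of drawer_floor between -0.119 and 0.119 m and z of small_2 in the frame of drawer_floor below 0.01 m and angle between small_2's own z axis and vertical below 0.2 rad) and (x of small_3 in the frame of drawer_floor between -0.118 and 0.118 m and y of small_3 in the frame of drawer_floor between -0.119 and 0.119 m and z of small_3 in the frame of drawer_floor below 0.01 m and angle between small_3's own z axis and vertical below 0.2 rad) and (distance of medium_1 from where it was at the start of the episode below 0.08 m and angle between medium_1's own z axis and vertical below 0.2 rad) and (distance of medium_2 from where it was at the start of the episode below 0.08 m and angle between medium_2's own z axis and vertical below 0.2 rad) and (distance of medium_3 from where it was at the start of the episode below 0.08 m and angle between medium_3's own z axis and vertical below 0.2 rad) and (distance of large_1 from where it was at the start of the episode below 0.08 m and angle between large_1's own z axis and vertical below 0.2 rad) and (distance of large_2 from where it was at the start of the episode below 0.08 m and angle between large_2's own z axis and vertical below 0.2 rad) and (distance of large_3 from where it was at the start of the episode below 0.08 m and angle between large_3's own z axis and vertical below 0.2 rad)) or (horizontal distance between ref_medium and pan below 0.05 m and (distance of small_1 from where it was at the start of the episode below 0.08 m and angle between small_1's own z axis and vertical below 0.2 rad) and (distance of small_2 from where it was at the start of the episode below 0.08 m and angle between small_2's own z axis and vertical below 0.2 rad) and (distance of small_3 from where it was at the start of the episode below 0.08 m and angle between small_3's own z axis and vertical below 0.2 rad) and (x of medium_1 in the frame of drawer_floor between -0.118 and 0.118 m and y of medium_1 in the frame of drawer_floor between -0.119 and 0.119 m and z of medium_1 in the frame of drawer_floor below 0.01 m and angle between medium_1's own z axis and vertical below 0.2 rad) and (x of medium_2 in the frame of drawer_floor between -0.118 and 0.118 m and y of medium_2 in the frame of drawer_floor between -0.119 and 0.119 m and z of medium_2 in the frame of drawer_floor below 0.01 m and angle between medium_2's own z axis and vertical below 0.2 rad) and (x of medium_3 in the frame of drawer_floor between -0.118 and 0.118 m and y of medium_3 in the frame of drawer_floor between -0.119 and 0.119 m and z of medium_3 in the frame of drawer_floor below 0.01 m and angle between medium_3's own z axis and vertical below 0.2 rad) and (distance of large_1 from where it was at the start of the episode below 0.08 m and angle between large_1's own z axis and vertical below 0.2 rad) and (distance of large_2 from where it was at the start of the episode below 0.08 m and angle between large_2's own z axis and vertical below 0.2 rad) and (distance of large_3 from where it was at the start of the episode below 0.08 m and angle between large_3's own z axis and vertical below 0.2 rad)) or (horizontal distance between ref_large and pan below 0.05 m and (distance of small_1 from where it was at the start of the episode below 0.08 m and angle between small_1's own z axis and vertical below 0.2 rad) and (distance of small_2 from where it was at the start of the episode below 0.08 m and angle between small_2's own z axis and vertical below 0.2 rad) and (distance of small_3 from where it was at the start of the episode below 0.08 m and angle between small_3's own z axis and vertical below 0.2 rad) and (distance of medium_1 from where it was at the start of the episode below 0.08 m and angle between medium_1's own z axis and vertical below 0.2 rad) and (distance of medium_2 from where it was at the start of the episode below 0.08 m and angle between medium_2's own z axis and vertical below 0.2 rad) and (distance of medium_3 from where it was at the start of the episode below 0.08 m and angle between medium_3's own z axis and vertical below 0.2 rad) and (x of large_1 in the frame of drawer_floor between -0.118 and 0.118 m and y of large_1 in the frame of drawer_floor between -0.119 and 0.119 m and z of large_1 in the frame of drawer_floor below 0.01 m and angle between large_1's own z axis and vertical below 0.2 rad) and (x of large_2 in the frame of drawer_floor between -0.118 and 0.118 m and y of large_2 in the frame of drawer_floor between -0.119 and 0.119 m and z of large_2 in the frame of drawer_floor below 0.01 m and angle between large_2's own z axis and vertical below 0.2 rad) and (x of large_3 in the frame of drawer_floor between -0.118 and 0.118 m and y of large_3 in the frame of drawer_floor between -0.119 and 0.119 m and z of large_3 in the frame of drawer_floor below 0.01 m and angle between large_3's own z axis and vertical below 0.2 rad))) and x of old_1 in the frame of tray between -0.075 and 0.075 m and y of old_1 in the frame of tray between -0.055 and 0.055 m and z of each of old_1, old_2 in the frame of tray below 0.012 m and angle between each of old_1, old_2's own z axis and vertical below 0.2 rad and x of old_2 in the frame of tray between -0.075 and 0.075 m and y of old_2 in the frame of tray between -0.055 and 0.055 m and distance of each of reagent, dropper from where it was at the start of the episode below 0.08 m and angle between each of reagent, dropper's own z axis and vertical below 0.3 rad); the robot touches nothing.
It fails at once if a jar on the balance or on the white block is shifted by more than 30 mm (distance of any of ref_small, ref_medium, ref_large from where it was at the start of the episode above 0.03 m).
Of small_1, small_2, small_3 only 2 to 3 are there at a start; the rules pass over those that are not, and their reading is None.
Of medium_1, medium_2, medium_3 only 2 to 3 are there at a start; the rules pass over those that are not, and their reading is None.
Of large_1, large_2, large_3 only 2 to 3 are there at a start; the rules pass over those that are not, and their reading is None.
Of old_1, old_2 only 1 to 2 are there at a start; the rules pass over those that are not, and their reading is None.
At some moment in a run one of small_1, small_2, small_3, medium_1, medium_2, medium_3, large_1, large_2, large_3 may be knocked a few centimetres aside while the robot is not near it.
It also fails if it takes over 192 s, if anything falls off the work surface, if the arm or the gripper's body presses on something with over 40 N, if the wrist force passes 120 N, or if a joint passes its speed limit or range.

## Working session

There is one attempt and no reset: what is moved stays moved. The work goes in short steps, Python scripts to look and compute and a tool call to move; the robot and the scene stay as the last step left them, time stands still between calls to the robot, and variables do not carry over. Pictures are saved under pics/ and viewed, at most 17 in all, crops included, and the job is handed in when it is done.

Besides the shell and the picture viewer there is one more tool, called after "Call:" by a JSON object that holds its "op" and its "data", one argument or row to a line. arm_command: Moves the arm, as the interface text tells. Its arguments: {"type":"object","properties":{"series":{"type":"array"},"force":{"type":"number"}},"required":["series"]}

```bash
ls; mkdir -p pics; python3 - <<'E'
from station import arm
import cv2,numpy as np
print(arm.get_state())
for n in ("scene","top","wrist"):
    f=arm.grab_frame(n);cv2.imwrite(f"pics/{n}0.png",f);m=arm.camera_model(n);print(n,{k:(np.round(v,4).tolist() if k=='pose' else v) for k,v in m.items()})
E
```

```text
pics
{'t': 0.0, 'q': array([ 1.56511017e+00,  3.59384976e-01,  1.10510889e-02, -3.51191461e-04,
       -1.22411012e+00, -2.88089589e-01]), 'qd': array([-0.00017771,  0.00018086,  0.00076449, -0.00130397,  0.00078299,
        0.00100395]), 'joint_efforts': array([ 6.80249996e-04, -5.82713342e+01,  2.93061697e+01,  6.99723691e+00,
        7.02699821e-03, -1.52410912e-04]), 'eef_pos': array([0.19535667, 0.64562929, 0.24762033]), 'ee_rot': array([ 3.13991907e+00, -1.51651335e-04, -2.93895215e-01]), 'force': array([0.26334195, 0.66966824, 0.5418179 ]), 'moment': array([-0.01394092,  0.02172896, -0.01513909]), 'gripper_force': 0.0, 'width': 0.08809432075052613}
scene {'fovy': 48.570077137734984, 'cx': 253.7327213063047, 'cy': 192.02937968083637, 'pose': [[0.3899, 0.6039, -0.6952, 1.3313], [0.9208, -0.2488, 0.3004, -0.3238], [0.0084, -0.7573, -0.6531, 0.9154], [0.0, 0.0, 0.0, 1.0]]}
top {'fovy': 48.80065823349518, 'cx': 252.00081634606929, 'cy': 187.0387975842139, 'pose': [[-0.0189, -0.9898, 0.1416, 0.3203], [-0.9996, 0.0214, 0.0162, 0.0083], [-0.0191, -0.1412, -0.9898, 1.3674], [0.0, 0.0, 0.0, 1.0]]}
wrist {'fovy': 65.16969987693992, 'cx': 249.31581293212403, 'cy': 194.10686770446188, 'pose': [[-0.2891, -0.9237, -0.2514, 0.2632], [-0.9573, 0.2791, 0.0751, 0.6262], [0.0008, 0.2624, -0.965, 0.3837], [0.0, 0.0, 0.0, 1.0]]}
```

View pics/top0.png

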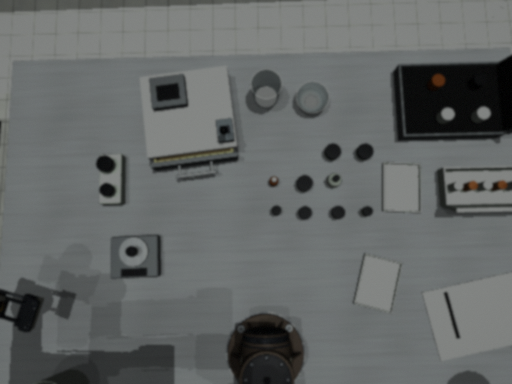

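View pics/scene0.png

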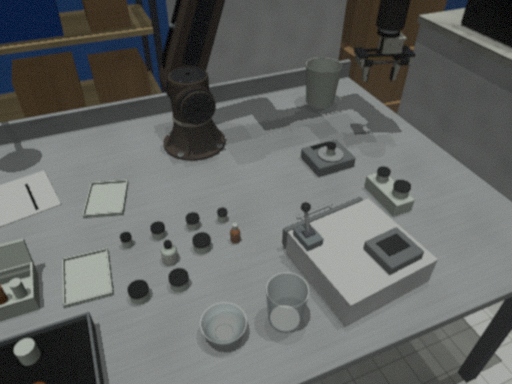

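```bash
cat > h.py <<'E'
from station import arm
import cv2,numpy as np
def K(m): return 192/np.tan(np.radians(m['fovy']/2))
def ray(m,u,v):
    P=np.array(m['pose']);d=P[:3,:3]@np.array([(u-m['cx'])/K(m),(v-m['cy'])/K(m),1]);return P[:3,3],d
def plane(m,u,v,z):
    o,d=ray(m,u,v);return o+d*(z-o[2])/d[2]
def proj(m,p):
    P=np.array(m['pose']);c=P[:3,:3].T@(np.array(p)-P[:3,3]);return c[:2]/c[2]*K(m)+[m['cx'],m['cy']]
def tri(m1,p1,m2,p2):
    o1,d1=ray(m1,*p1);o2,d2=ray(m2,*p2);s=np.linalg.lstsq(np.c_[d1,-d2],o2-o1,rcond=None)[0]
    a,b=o1+d1*s[0],o2+d2*s[1];return (a+b)/2,np.linalg.norm(a-b)
def blobs(im,thr,lo,hi):
    g=im.max(2);n,l,s,c=cv2.connectedComponentsWithStats((g<thr).astype(np.uint8))
    return [(c[i],s[i]) for i in range(1,n) if lo<s[i][4]<hi]
E
python3 - <<'E'
from h import *
T=cv2.imread('pics/top0.png');S=cv2.imread('pics/scene0.png');mt=arm.camera_model('top');ms=arm.camera_model('scene')
print('top',[(c.round(1).tolist(),s[2:].tolist()) for c,s in blobs(T,55,30,600)])
print('scene',[(c.round(1).tolist(),s[2:].tolist()) for c,s in blobs(S,55,30,600)])
a=cv2.resize(T[130:300,80:420],None,fx=2.3,fy=2.3,interpolation=2)
cv2.imwrite('pics/c1.png',cv2.convertScaleAbs(a,alpha=1.3))
E
```

```text
top [([167.2, 91.8], [24, 19, 365]), ([170.2, 106.6], [33, 7, 92]), ([223.5, 132.8], [11, 17, 121]), ([331.6, 151.9], [17, 17, 216]), ([363.6, 151.9], [18, 17, 229]), ([105.1, 163.9], [18, 17, 235]), ([123.0, 181.3], [4, 48, 134]), ([195.5, 163.6], [85, 15, 369]), ([443.1, 194.0], [19, 45, 320]), ([303.5, 183.5], [16, 16, 201]), ([480.1, 186.8], [7, 8, 33]), ([494.9, 186.5], [7, 8, 40]), ([509.0, 185.9], [6, 8, 36]), ([107.0, 189.9], [15, 13, 152]), ([450.7, 187.5], [7, 7, 33]), ([465.8, 187.4], [7, 7, 36]), ([275.6, 210.3], [10, 9, 70]), ([304.0, 212.7], [13, 12, 130]), ([337.1, 212.4], [15, 13, 142]), ([365.8, 211.2], [12, 9, 87]), ([158.8, 254.8], [4, 39, 112]), ([131.4, 251.0], [12, 9, 87]), ([133.6, 272.2], [26, 9, 209]), ([65.9, 295.5], [18, 13, 117]), ([451.5, 315.1], [14, 45, 105]), ([63.0, 310.1], [10, 14, 49]), ([76.6, 358.3], [16, 4, 38])]
scene [([84.4, 7.1], [7, 17, 35]), ([139.1, 2.5], [8, 8, 35]), ([348.9, 20.1], [15, 45, 326]), ([146.8, 53.4], [11, 39, 224]), ([121.2, 53.9], [12, 12, 39]), ([325.6, 145.4], [24, 8, 90]), ([383.1, 171.7], [12, 10, 87]), ([401.8, 186.3], [16, 12, 152]), ([305.5, 206.8], [8, 9, 51]), ([221.9, 212.5], [9, 8, 56]), ([192.2, 218.5], [12, 11, 107]), ([157.3, 227.8], [13, 12, 125]), ([125.6, 237.0], [10, 9, 79]), ([201.3, 240.3], [17, 15, 204]), ([392.6, 244.5], [32, 22, 355]), ([167.4, 244.2], [7, 7, 40]), ([178.3, 277.2], [19, 17, 262]), ([137.9, 289.4], [21, 18, 286]), ([3.0, 297.5], [8, 13, 55]), ([97.2, 353.8], [13, 64, 202])]
```

View pics/c1.png

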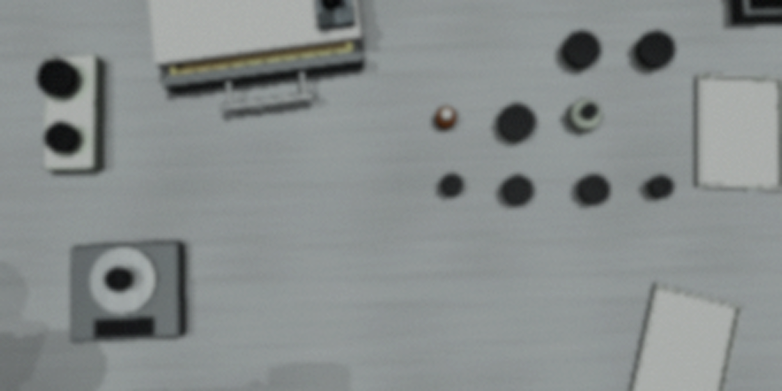

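```bash
python3 - <<'E'
from h import *
T=cv2.imread('pics/top0.png');S=cv2.imread('pics/scene0.png');mt=arm.camera_model('top');ms=arm.camera_model('scene')
tb=[c for c,s in blobs(T,55,30,600)];sb=[c for c,s in blobs(S,55,30,600)]
for n,t,s,z in [('s1',(275.6,210.3),(221.9,212.5),.04),('s2',(365.8,211.2),(125.6,237),.04),('m1',(304,212.7),(192.2,218.5),.04),('m2',(337.1,212.4),(157.3,227.8),.04),
 ('L1',(303.5,183.5),(201.3,240.3),.04),('L2',(331.6,151.9),(178.3,277.2),.04),('L3',(363.6,151.9),(137.9,289.4),.04),('ball',(223.5,128),(305.5,206.8),.15),('pan',(131.4,251),(330,149),.09),('blkL',(105.1,163.9),(401.8,186.3),.09)]:
    p,e=tri(mt,t,ms,s);print(n,p.round(4),'gap',round(e,4),'top@z',plane(mt,*t,z)[:2].round(4),'sc',plane(ms,*s,z-.003)[:2].round(4))
g=T.min(2)
print('gray vals',g[110,200],g[188,401],g[282,377],g[200,300])
m=(g>175).astype(np.uint8)
for thr in (165,180,195):
  n,l,s,c=cv2.connectedComponentsWithStats((g>thr).astype(np.uint8))
  for i in range(1,n):
    if 800<s[i][4]<9000:
        cs=max(cv2.findContours((l==i).astype(np.uint8),0,1)[0],key=len)[:,0].astype(float)
        z=.09 if c[i][0]<250 else .014
        w=np.array([plane(mt,*p,z)[:2] for p in cs],np.float32)
        r=cv2.minAreaRect(w);print(thr,c[i].round(),s[i],np.round(r[0],4),np.round(r[1],4),round(r[2],2))
E
```

```text
s1 [ 0.4362 -0.0422  0.0273] gap 0.0019 top@z [ 0.4348 -0.0426] sc [ 0.4462 -0.0444]
s2 [ 0.4272 -0.3276  0.0272] gap 0.0001 top@z [ 0.4262 -0.3243] sc [ 0.4371 -0.3276]
m1 [ 0.4266 -0.1322  0.027 ] gap 0.0012 top@z [ 0.4254 -0.1314] sc [ 0.437  -0.1338]
m2 [ 0.4254 -0.2367  0.0272] gap 0.0008 top@z [ 0.4243 -0.2347] sc [ 0.4355 -0.2373]
L1 [ 0.5202 -0.1339  0.0262] gap 0.0016 top@z [ 0.518  -0.1331] sc [ 0.5303 -0.1354]
L2 [ 0.6213 -0.2281  0.0263] gap 0.0014 top@z [ 0.6181 -0.2264] sc [ 0.6301 -0.2286]
L3 [ 0.619  -0.3317  0.0254] gap 0.0002 top@z [ 0.6157 -0.3281] sc [ 0.6283 -0.3315]
ball [0.6617 0.1067 0.191 ] gap 0.0013 top@z [0.6733 0.1095] sc [0.6212 0.1336]
pan [0.3168 0.4018 0.0655] gap 0.0009 top@z [0.317  0.3948] sc [0.3423 0.383 ]
blkL [0.5889 0.4891 0.0788] gap 0.0053 top@z [0.5852 0.4824] sc [0.5964 0.4842]
gray vals 131 130 131 110
```

```bash
python3 - <<'E'
from h import *
T=cv2.imread('pics/top0.png');mt=arm.camera_model('top')
g=cv2.bilateralFilter(T,5,20,3).min(2)
for thr in (116,120,124):
  n,l,s,c=cv2.connectedComponentsWithStats(cv2.morphologyEx((g>thr).astype(np.uint8),cv2.MORPH_OPEN,np.ones((3,3))))
  for i in range(1,n):
    if 500<s[i][4]<9000 and s[i][1]>50:
        cs=max(cv2.findContours((l==i).astype(np.uint8),0,1)[0],key=len)[:,0].astype(float)
        for z in ([.05,.09] if c[i][0]<250 else [.014]):
          w=np.array([plane(mt,*p,z)[:2] for p in cs],np.float32)
          r=cv2.minAreaRect(w);print(thr,z,c[i].round(),s[i],'c',np.round(r[0],4),np.round(r[1],4),round(r[2],2))
a=cv2.resize(T[55:185,130:250],None,fx=4.5,fy=4.5,interpolation=2);cv2.imwrite('pics/c2.png',cv2.convertScaleAbs(a,alpha=1.3))
E
```

```text
116 0.05 [188. 114.] [ 139   65   93   92 5285] c [0.766  0.2367] [0.2741 0.2897] 6.38
116 0.09 [188. 114.] [ 139   65   93   92 5285] c [0.7524 0.2298] [0.2657 0.2809] 6.38
116 0.014 [401. 188.] [ 385  165   33   46 1491] c [ 0.5025 -0.4478] [0.1025 0.1476] 86.39
116 0.014 [477. 177.] [445 171  67  18 720] c [ 0.5233 -0.6959] [0.0526 0.2124] 0.61
116 0.014 [479. 197.] [447 191  65  13 719] c [ 0.4663 -0.6923] [0.0372 0.205 ] 0.22
116 0.014 [377. 283.] [ 356  256   43   55 1665] c [ 0.2056 -0.3531] [0.1074 0.1487] 74.18
116 0.014 [472. 316.] [ 424  273   88   88 5501] c [ 0.0998 -0.6497] [0.2081 0.2827] 11.36
120 0.05 [188. 114.] [ 140   66   92   91 5176] c [0.7649 0.2361] [0.2712 0.2878] 6.53
120 0.09 [188. 114.] [ 140   66   92   91 5176] c [0.7514 0.2292] [0.263  0.2791] 6.53
120 0.014 [401. 187.] [ 385  165   33   46 1480] c [ 0.5025 -0.4478] [0.1025 0.1474] 86.39
120 0.014 [477. 177.] [445 171  67  18 694] c [ 0.5225 -0.6959] [0.2119 0.0523] 89.92
120 0.014 [479. 197.] [447 191  65  13 705] c [ 0.4659 -0.6925] [0.0363 0.2047] 0.1
120 0.014 [377. 283.] [ 356  257   43   53 1629] c [ 0.2053 -0.3532] [0.1067 0.1461] 74.32
120 0.014 [473. 316.] [ 424  273   88   87 5395] c [ 0.1001 -0.65  ] [0.2054 0.2821] 11.39
124 0.05 [188. 114.] [ 140   66   92   90 5017] c [0.7641 0.2361] [0.2683 0.2837] 6.48
124 0.09 [188. 114.] [ 140   66   92   90 5017] c [0.7506 0.2292] [0.2601 0.2751] 6.48
124 0.014 [401. 187.] [ 385  165   33   46 1394] c [ 0.5017 -0.4472] [0.1013 0.1451] 86.39
124 0.014 [477. 177.] [446 172  66  16 613] c [ 0.5227 -0.6967] [0.2086 0.0487] 88.76
124 0.014 [479. 197.] [447 192  65  12 644] c [ 0.4666 -0.6929] [0.0352 0.2039] 0.37
124 0.014 [377. 283.] [ 357  257   41   53 1567] c [ 0.2056 -0.3534] [0.1032 0.1449] 74.09
124 0.014 [473. 316.] [ 424  274   88   85 5191] c [ 0.101  -0.6504] [0.2016 0.28  ] 11.64
```

View pics/c2.png

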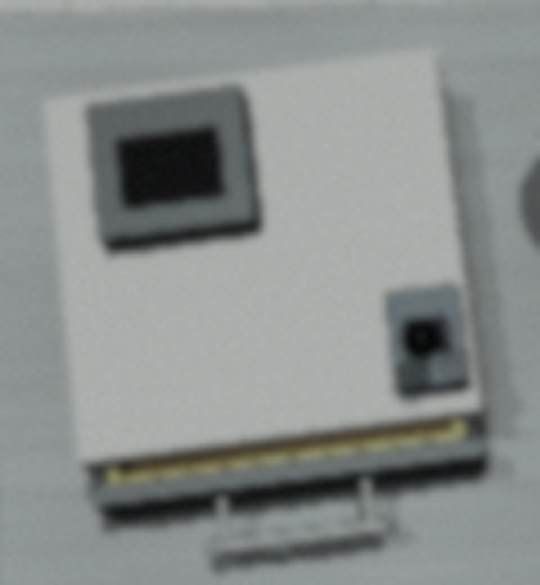

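Call:
{"op": "arm_command", "data": {
  "series": [0, 0, 0.742, 1, 0.84, 0, 1, 0, 0, 0.742, 1, 0.84, 0, 1, 0, 0, 0.742, 1, 0.84, 0, 1, 0, 0, 0.742, 1, 0.84, 0, 1, 0, 0, 0.742, 1, 0.84, 0, 1, 0, 0, 0.742, 1, 0.84, 0, 1, 0, 0, 0.742, 1, 0.84, 0, 1, 0, 0, 0.742, 1, 0.84, 0, 1]
}}

```text
t: 1.15
eef_pos: [0.2668, 0.5365, 0.2483]
ee_rot: [3.141, -0.0, -1.459]
force: [-0.1, 0.8, -0.1]
width: 0.0877
gripper_force: 0.0
```

Call:
{"op": "arm_command", "data": {
  "series": [0, 0, 0, 0.95, -0.48, 0, 1, 0, 0, 0, 0.95, -0.48, 0, 1, 0, 0, 0, 0.95, -0.48, 0, 1]
}}

```text
t: 1.52
eef_pos: [0.3262, 0.4454, 0.2489]
ee_rot: [3.142, 0.0, -1.461]
force: [0.0, 0.9, 0.2]
width: 0.0875
gripper_force: 0.0
```

Call:
{"op": "arm_command", "data": {
  "series": [0, 0, 0, 0.95, -0.48, 0, 1, 0, 0, 0, 0.95, -0.48, 0, 1, 0, 0, 0, 0.95, -0.48, 0, 1]
}}

```text
t: 1.9
eef_pos: [0.3843, 0.357, 0.2487]
ee_rot: [-3.142, 0.0, -1.461]
force: [-0.1, 0.9, 0.5]
width: 0.0873
gripper_force: 0.0
```

Call:
{"op": "arm_command", "data": {
  "series": [0, 0, 0, 0.95, -0.48, 0, 1, 0, 0, 0, 0.95, -0.48, 0, 1, 0, 0, 0, 0.95, -0.48, 0, 1]
}}

```text
t: 2.28
eef_pos: [0.4425, 0.2685, 0.2485]
ee_rot: [3.142, -0.0, -1.461]
force: [0.2, 0.4, -0.0]
width: 0.0879
gripper_force: 0.0
```

Call:
{"op": "arm_command", "data": {
  "series": [0, 0, 0, 0.95, -0.48, 0, 1, 0, 0, 0, 0.95, -0.48, 0, 1, 0, 0, 0, 0.95, -0.48, 0, 1, 0, 0, 0, 0.95, -0.48, 0, 1]
}}

```text
t: 2.78
eef_pos: [0.4998, 0.1814, 0.2484]
ee_rot: [3.141, 0.0, -1.459]
force: [-0.7, 0.2, -0.5]
width: 0.0874
gripper_force: 0.0
```

```bash
python3 - <<'E'
from h import *
s=arm.get_state();print(s['t'],s['eef_pos'],s['ee_rot'],s['q'].round(3))
m=arm.camera_model('wrist');f=arm.grab_frame('wrist');cv2.imwrite('pics/w1.png',f);np.save('w1.npy',np.r_[[m['fovy'],m['cx'],m['cy'],0],np.array(m['pose']).ravel()])
E
```

```text
2.775 [0.49984212 0.18143828 0.24836116] [ 3.14140138e+00  9.70931516e-05 -1.45883719e+00] [ 0.717  0.123 -0.303 -0.    -1.145 -0.605]
```

View pics/w1.png

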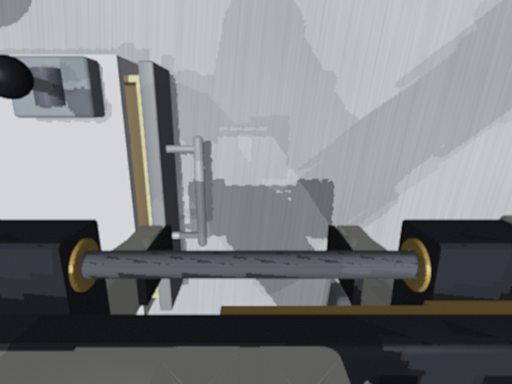

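```bash
cat >> h.py <<'E'
def load(n):
    a=np.load(n);return dict(fovy=a[0],cx=a[1],cy=a[2],pose=a[4:].reshape(4,4))
def snap(cam,name):
    s=arm.get_state();m=arm.camera_model(cam);f=arm.grab_frame(cam);cv2.imwrite(f'pics/{name}.png',f)
    np.save(name+'.npy',np.r_[[m['fovy'],m['cx'],m['cy'],0],np.array(m['pose']).ravel()]);return s,m,f
def tool(d,yaw):  # world xy delta -> tool shares
    c,s=np.cos(yaw),np.sin(yaw);return np.round(10*np.array([d[0]*c+d[1]*s,d[0]*s-d[1]*c]),2)
E
python3 - <<'E'
from h import *
w=load('w1.npy');mt=arm.camera_model('top')
a=plane(w,199,138,.052);b=plane(w,202,243,.052);print(a,b,np.linalg.norm(a-b),(a+b)/2,'yaw',np.arctan2(-(b-a)[0],(b-a)[1]))
print(plane(mt,196.7,175,.052))
print(tri(mt,(196.7,175),w,(200.5,190.5)))
print('front edge', plane(w,130,70,.09),plane(w,142,200,.09),'face',plane(w,177,100,.08),plane(w,181,200,.08))
E
```

```text
[0.55935017 0.14512388 0.052     ] [0.54724582 0.26870092 0.052     ] 0.12416843735542311 [0.553298  0.2069124 0.052    ] yaw 0.09763835664406233
[0.55067105 0.20392534 0.052     ]
(array([0.55316253, 0.20534183, 0.04538983]), np.float64(0.002744682667034044))
front edge [0.62024446 0.08734698 0.09      ] [0.606987   0.21018003 0.09      ] face [0.57867156 0.10855962 0.08      ] [0.56947914 0.20890194 0.08      ]
```

Call:
{"op": "arm_command", "data": {
  "series": [0, 0, 0, -0.19, -0.52, 0.5, 0.26, 0, 0, 0, -0.19, -0.52, 0.5, 0.26, 0, 0, 0, -0.19, -0.52, 1, 0.26, 0, 0, 0, -0.19, -0.52, 1, 0.26, 0, 0, 0, -0.19, -0.52, 1, 0.26]
}}

```text
t: 3.45
eef_pos: [0.55, 0.206, 0.1504]
ee_rot: [-3.14, 0.0, -1.458]
force: [0.3, -0.5, 0.3]
width: 0.0432
gripper_force: 0.0
```

```bash
python3 - <<'E'
from h import *
s,m,f=snap('wrist','w2');print(s['eef_pos'],s['ee_rot'],s['width'])
E
```

```text
[0.54995601 0.20595249 0.1504359 ] [-3.13993880e+00  1.66834736e-04 -1.45781851e+00] 0.04324622844718642
```

View pics/w2.png

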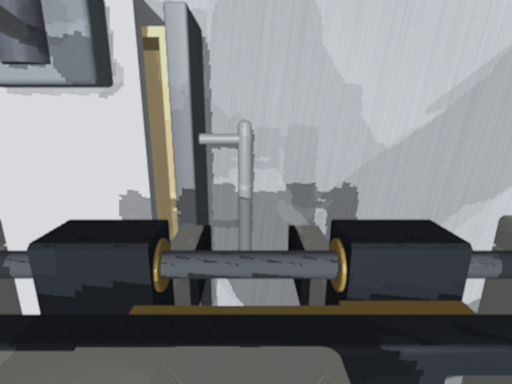

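```bash
python3 - <<'E'
from h import *
a,b=load('w1.npy'),load('w2.npy')
print(tri(a,(199.5,137),b,(245.5,123)), plane(b,245.5,200,.052))
print(tri(a,(154,62),b,(188,8)))
E
```

```text
(array([0.56046399, 0.14509134, 0.04137035]), np.float64(0.0001924938980427087)) [0.55362678 0.20536942 0.052     ]
(array([0.60626762, 0.07532819, 0.06390591]), np.float64(0.0009822201869280416))
```

Call:
{"op": "arm_command", "data": {
  "series": [0, 0, 0, 0, 0, 0.3, 0.26, 0, 0, 0, 0, 0, 0.3, 0.26, 0, 0, 0, 0, 0, 0.3, 0.26, 0, 0, 0, 0, 0, 0.3, 0.26]
}}

```text
t: 4.0
eef_pos: [0.5503, 0.2055, 0.1202]
ee_rot: [-3.139, 0.001, -1.459]
force: [-0.7, -0.5, -0.9]
width: 0.023
gripper_force: 0.0
```

Call:
{"op": "arm_command", "data": {
  "series": [0, 0, 0, 0, -0.015, 0.33, 0.26, 0, 0, 0, 0, -0.015, 0.65, 0.26, 0, 0, 0, 0, -0.015, 0.65, 0.26, 0, 0, 0, 0, -0.015, 0.65, 0.26]
}}

```text
t: 4.5
eef_pos: [0.5519, 0.2057, 0.055]
ee_rot: [-3.14, 0.0, -1.459]
force: [0.5, 0.3, 0.3]
width: 0.0226
gripper_force: 0.0
```

Call:
{"op": "arm_command", "data": {
  "series": [0, 0, 0, 0, 0, 0, 0, 0, 0, 0, 0, 0, 0, 0, 0, 0, 0, 0, 0, 0, 0, 0, 0, 0, 0, 0, 0, 0],
  "force": 30
}}

```text
t: 5.0
eef_pos: [0.5519, 0.2059, 0.055]
ee_rot: [-3.139, 0.001, -1.459]
force: [-1.4, 0.9, 6.3]
width: 0.0102
gripper_force: 30.0
```

Call:
{"op": "arm_command", "data": {
  "series": [0, 0, 0, 0, 0.15, 0, 0, 0, 0, 0, 0, 0.35, 0, 0, 0, 0, 0, 0, 0.55, 0, 0, 0, 0, 0, 0, 0.75, 0, 0, 0, 0, 0, 0, 0.95, 0, 0, 0, 0, 0, 0, 1, 0, 0]
}}

```text
t: 5.75
eef_pos: [0.4517, 0.1946, 0.055]
ee_rot: [-3.139, 0.001, -1.458]
force: [2.1, -0.9, 5.1]
width: 0.0097
gripper_force: 30.0
```

Call:
{"op": "arm_command", "data": {
  "series": [0, 0, 0, 0, 0.2, 0, 0, 0, 0, 0, 0, 0.4, 0, 0, 0, 0, 0, 0, 0.6, 0, 0, 0, 0, 0, 0, 0.8, 0, 0, 0, 0, 0, 0, 0.87, 0, 0, 0, 0, 0, 0, 0.87, 0, 0]
}}

```text
t: 6.5
eef_pos: [0.3709, 0.1861, 0.0553]
ee_rot: [-3.132, 0.002, -1.455]
force: [49.6, -18.6, -20.0]
width: 0.0103
gripper_force: 30.0
```

Call:
{"op": "arm_command", "data": {
  "series": [0, 0, 0, 0, -0.06, 0, 0, 0, 0, 0, 0, -0.06, 0, 0, 0, 0, 0, 0, -0.06, 0, 0.26, 0, 0, 0, 0, -0.06, 0, 0.26, 0, 0, 0, 0, -0.06, 0, 0.26]
}}

```text
t: 7.12
eef_pos: [0.371, 0.185, 0.0535]
ee_rot: [3.141, -0.0, -1.459]
force: [-0.0, 0.3, -0.1]
width: 0.0226
gripper_force: 0.0
```

Call:
{"op": "arm_command", "data": {
  "series": [0, 0, 0, 0, 0, -1, 0.5, 0, 0, 0, 0, 0, -1, 1, 0, 0, 0, 0, 0, -1, 1]
}}

```text
t: 7.5
eef_pos: [0.3723, 0.1866, 0.1563]
ee_rot: [-3.137, 0.004, -1.459]
force: [0.2, -0.3, -0.6]
width: 0.0473
gripper_force: 0.0
```

Call:
{"op": "arm_command", "data": {
  "series": [0, 0, 0, 0.5, -0.9, -1, 1, 0, 0, 0, 0.5, -0.9, -1, 1, 0, 0, 0, 0.5, -0.9, -1, 1, 0, 0, 0, 0.5, -0.9, -1, 1]
}}

```text
t: 8.0
eef_pos: [0.4666, 0.1451, 0.253]
ee_rot: [3.141, 0.0, -1.461]
force: [-0.1, -0.3, -0.3]
width: 0.0849
gripper_force: 0.0
```

```bash
python3 - <<'E'
from h import *
s,m,f=snap('wrist','w3');print(s['eef_pos'],s['ee_rot'],s['width'],s['force'])
s,m,g=snap('scene','s3');s,m,t=snap('top','t3')
cv2.imwrite('pics/c3.png',np.hstack([f,cv2.resize(g[150:342,180:436],(512,384))])[:, :1024])
cv2.imwrite('pics/c3.png',cv2.resize(np.hstack([f,cv2.resize(g[150:342,180:436],(512,384))]),(800,300)))
E
```

```text
[0.46664033 0.1451367  0.25302537] [ 3.14113416e+00  2.95396577e-05 -1.46107256e+00] 0.08490806839098039 [-0.07775626 -0.31508012 -0.31857057]
```

View pics/c3.png

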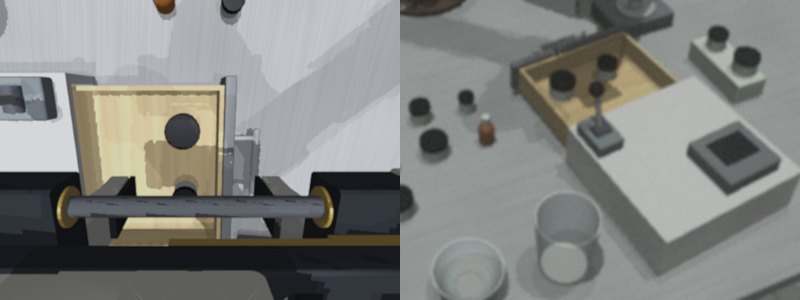

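```bash
python3 - <<'E'
from h import *
w,ms=load('w3.npy'),load('s3.npy')
W=cv2.imread('pics/w3.png');S=cv2.imread('pics/s3.png')
bw=[(c.round(1),s[:5].tolist()) for c,s in blobs(W,70,300,4000)]
bs=[(c.round(1),s[:5].tolist()) for c,s in blobs(S,55,30,600)]
for b in bw:print('w',b,plane(w,*b[0],.062).round(4))
for b in bs:
    if 180<b[0][0]<360 and b[0][1]>150:print('s',b,plane(ms,*b[0],.058).round(4))
# drawer inner corners in wrist: top of left/right walls
for p in [(284,105),(284,300),(98,110)]: print(p,plane(w,*p,.075).round(4))
E
```

```text
w (array([ 62.8, 125. ]), [53, 100, 20, 52, 596]) [0.6696 0.1104 0.062 ]
w (array([ 17.7, 127.4]), [0, 111, 32, 31, 360]) [0.7173 0.1182 0.062 ]
w (array([232. , 169.5]), [211, 146, 44, 45, 1382]) [0.4868 0.1384 0.062 ]
w (array([144.5, 285.7]), [116, 273, 49, 33, 643]) [0.5798 0.2943 0.062 ]
w (array([342.9, 293.7]), [304, 278, 57, 28, 619]) [0.3352 0.2787 0.062 ]
s (array([307.8, 160.6]), [303, 152, 13, 16, 79]) [0.3383 0.303  0.058 ]
s (array([312.2, 189.8]), [307, 185, 12, 11, 108]) [0.478  0.2429 0.058 ]
s (array([283.8, 201.4]), [276, 195, 16, 14, 172]) [0.4928 0.1375 0.058 ]
s (array([305.4, 206.8]), [301, 203, 9, 9, 61]) [0.5389 0.1863 0.058 ]
s (array([221.8, 212.1]), [218, 209, 8, 8, 50]) [ 0.4657 -0.0508  0.058 ]
s (array([192.2, 218.3]), [187, 213, 12, 11, 104]) [ 0.4576 -0.1381  0.058 ]
s (array([201.4, 240.2]), [194, 233, 16, 15, 193]) [ 0.5492 -0.1396  0.058 ]
(284, 105) [0.4407 0.0649 0.075 ]
(284, 300) [0.4093 0.2868 0.075 ]
(98, 110) [0.626  0.0903 0.075 ]
```

Call:
{"op": "arm_command", "data": {
  "series": [0, 0, -0.5, 0.09, -0.2, 0.3, 0.72, 0, 0, -0.5, 0.09, -0.2, 0.5, 0.72, 0, 0, -0.5, 0.09, -0.2, 0.98, 0.72, 0, 0, -0.5, 0.09, -0.2, 0.98, 0.72, 0, 0, -0.5, 0.09, -0.2, 0.98, 0.72, 0, 0, -0.5, 0.09, -0.2, 0.98, 0.72]
}}

```text
t: 8.9
eef_pos: [0.4868, 0.1391, 0.1557]
ee_rot: [-3.141, -0.0, -0.676]
force: [-0.3, -0.5, 1.0]
width: 0.0631
gripper_force: 0.0
```

```bash
python3 - <<'E'
from h import *
s,m,f=snap('wrist','w4');print(s['eef_pos'],s['ee_rot'],s['width'])
print(tri(load('w3.npy'),(232,169.5),load('s3.npy'),(283.8,201.4)))
for c,st in blobs(f,70,600,9000): print(c.round(1),st.tolist(),plane(m,*c,.062).round(4))
E
```

```text
[0.48678872 0.13909502 0.155693  ] [-3.14130072e+00 -9.07154561e-05 -6.76263223e-01] 0.06309611596824459
(array([0.48715395, 0.14038492, 0.05223966]), np.float64(0.0003188127347168057))
[460.2 106.5] [437, 88, 47, 38, 1430] [ 0.4486 -0.0275  0.062 ]
[251.7 200.4] [221, 169, 63, 63, 3075] [0.4881 0.1366 0.062 ]
```

View pics/w4.png

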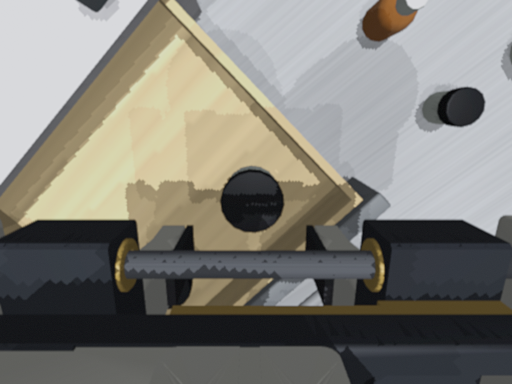

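Call:
{"op": "arm_command", "data": {
  "series": [0, 0, 0, 0.02, 0, 0.5, 0.72, 0, 0, 0, 0.02, 0, 1, 0.72, 0, 0, 0, 0.02, 0, 1, 0.72, 0, 0, 0, 0.02, 0, 1, 0.72, 0, 0, 0, 0.02, 0, 1, 0, 0, 0, 0, 0.02, 0, 1, 0, 0, 0, 0, 0.02, 0, 1, 0, 0, 0, 0, 0.02, 0, 1, 0],
  "force": 20
}}

```text
t: 9.95
eef_pos: [0.4896, 0.138, 0.0573]
ee_rot: [-3.139, -0.001, -0.674]
force: [-0.9, -1.0, 8.0]
width: 0.0517
gripper_force: 20.0
```

Call:
{"op": "arm_command", "data": {
  "series": [0, 0, 0, 0, 0, -0.3, 0, 0, 0, 0, 0, 0, -0.7, 0, 0, 0, 0, 0, 0, -1, 0, 0, 0, 0, 0, 0, -1, 0]
}}

```text
t: 10.45
eef_pos: [0.49, 0.1384, 0.1588]
ee_rot: [-3.135, -0.002, -0.674]
force: [0.2, 0.0, -0.0]
width: 0.0515
gripper_force: 20.0
```

Call:
{"op": "arm_command", "data": {
  "series": [0, 0, -0.39, 0.69, 0.73, 0, 0, 0, 0, -0.39, 0.69, 0.73, 0, 0, 0, 0, -0.39, 0.69, 0.73, 0, 0, 0, 0, -0.39, 0.69, 0.73, 0, 0, 0, 0, -0.39, 0.69, 0.73, 0, 0]
}}

```text
t: 11.08
eef_pos: [0.4966, 0.0371, 0.1552]
ee_rot: [3.142, 0.001, -0.063]
force: [0.4, -0.5, -0.0]
width: 0.0514
gripper_force: 20.0
```

Call:
{"op": "arm_command", "data": {
  "series": [0, 0, 0, 0.14, 0.97, 0, 0, 0, 0, 0, 0.14, 0.97, 0, 0, 0, 0, 0, 0.14, 0.97, 0, 0]
}}

```text
t: 11.45
eef_pos: [0.5046, -0.062, 0.1551]
ee_rot: [3.141, 0.001, -0.066]
force: [-0.1, 0.9, -0.7]
width: 0.0517
gripper_force: 20.0
```

Call:
{"op": "arm_command", "data": {
  "series": [0, 0, 0, 0.14, 0.97, 0, 0, 0, 0, 0, 0.14, 0.97, 0, 0, 0, 0, 0, 0.14, 0.97, 0, 0]
}}

```text
t: 11.82
eef_pos: [0.5129, -0.1591, 0.1551]
ee_rot: [3.142, 0.001, -0.065]
force: [-0.0, 0.2, -0.8]
width: 0.0517
gripper_force: 20.0
```

Call:
{"op": "arm_command", "data": {
  "series": [0, 0, 0, 0.14, 0.97, 0, 0, 0, 0, 0, 0.14, 0.97, 0, 0, 0, 0, 0, 0.14, 0.97, 0, 0]
}}

```text
t: 12.2
eef_pos: [0.5212, -0.2564, 0.155]
ee_rot: [-3.142, 0.001, -0.064]
force: [-0.9, -0.4, -1.4]
width: 0.0513
gripper_force: 20.0
```

Call:
{"op": "arm_command", "data": {
  "series": [0, 0, 0, 0.14, 0.97, 0, 0, 0, 0, 0, 0.14, 0.97, 0, 0, 0, 0, 0, 0.14, 0.97, 0, 0, 0, 0, 0, 0.14, 0.97, 0, 0]
}}

```text
t: 12.7
eef_pos: [0.5291, -0.3519, 0.1552]
ee_rot: [-3.141, 0.001, -0.061]
force: [-0.3, 0.4, -0.1]
width: 0.0515
gripper_force: 20.0
```

```bash
python3 - <<'E'
from h import *
s,m,f=snap('wrist','w5');print(s['eef_pos'],s['ee_rot'],s['q'].round(2))
E
```

```text
[ 0.52906786 -0.35188625  0.15523449] [-3.14102533e+00  6.27665222e-04 -6.12404937e-02] [-0.28  0.37 -0.2  -0.   -1.    1.79]
```

View pics/w5.png

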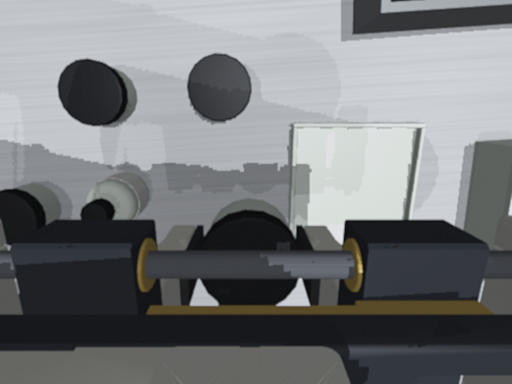

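```bash
python3 - <<'E'
from h import *
m=load('w5.npy');a=plane(m,292,124,.014);b=plane(m,424,124,.014);c=plane(m,411,222,.014);d=plane(m,288,222,.014)
print(a,b,np.linalg.norm(a-b),c,d)
v=(b-a)/np.linalg.norm(b-a);yaw=np.arctan2(v[0],-v[1]);print('tray yaw',-(-yaw) )
ux=np.array([-v[1],v[0],0]);ux=ux if ux[0]>0 else -ux
ctr=(a+b)/2-ux*.08;print('ctr',ctr,'ux',ux,'A',ctr+ux*.036,'B',ctr-ux*.04)
E
```

```text
[ 0.58729396 -0.39291074  0.014     ] [ 0.58012356 -0.5112384   0.014     ] 0.11854471462009009 [ 0.48659415 -0.50713904  0.014     ] [ 0.49382963 -0.3868182   0.014     ]
tray yaw -0.06052378857996356
ctr [ 0.50385524 -0.44723562  0.014     ] ux [ 0.99816899 -0.06048684  0.        ] A [ 0.53978933 -0.44941315  0.014     ] B [ 0.46392848 -0.44481615  0.014     ]
```

Call:
{"op": "arm_command", "data": {
  "series": [0, 0, 0, 0.16, 0.97, 0, 0, 0, 0, 0, 0.16, 0.97, 0, 0, 0, 0, 0, 0.16, 0.97, 0.4, 0, 0, 0, 0, 0.16, 0.97, 0.8, 0, 0, 0, 0, 0.16, 0.97, 1, 0, 0, 0, 0, 0.16, 0.97, 1, 0]
}}

```text
t: 13.5
eef_pos: [0.5389, -0.4499, 0.0545]
ee_rot: [-3.141, 0.002, -0.06]
force: [-0.5, -0.4, -0.5]
width: 0.0512
gripper_force: 20.0
```

Call:
{"op": "arm_command", "data": {
  "series": [0, 0, 0, 0, 0, 0.1, 0, 0, 0, 0, 0, 0, 0.17, 0, 0, 0, 0, 0, 0, 0.17, 0, 0, 0, 0, 0, 0, 0.17, 0]
}}

```text
t: 14.0
eef_pos: [0.5394, -0.4513, 0.0391]
ee_rot: [3.141, -0.001, -0.061]
force: [0.5, 1.6, 0.7]
width: 0.0514
gripper_force: 20.0
```

Call:
{"op": "arm_command", "data": {
  "series": [0, 0, 0, 0, 0, 0.02, 0, 0, 0, 0, 0, 0, 0.02, 0, 0, 0, 0, 0, 0, 0.02, 0]
}}

```text
t: 14.38
eef_pos: [0.5395, -0.4513, 0.039]
ee_rot: [3.141, -0.001, -0.061]
force: [-3.2, 3.8, 14.7]
width: 0.0516
gripper_force: 20.0
```

Call:
{"op": "arm_command", "data": {
  "series": [0, 0, 0, 0, 0, 0, 0.72, 0, 0, 0, 0, 0, 0, 0.72, 0, 0, 0, 0, 0, 0, 0.72, 0, 0, 0, 0, 0, -0.5, 0.72, 0, 0, 0, 0, 0, -1, 0.72, 0, 0, 0, 0, 0, -1, 0.72]
}}

```text
t: 15.12
eef_pos: [0.5414, -0.4527, 0.1417]
ee_rot: [3.138, -0.007, -0.061]
force: [-0.7, -0.2, 0.6]
width: 0.063
gripper_force: 0.0
```

Call:
{"op": "arm_command", "data": {
  "series": [0, 0, 0, -0.15, -0.98, -0.6, 0.72, 0, 0, 0, -0.15, -0.98, -0.6, 0.72, 0, 0, 0, -0.15, -0.98, -0.6, 0.72]
}}

```text
t: 15.5
eef_pos: [0.531, -0.3504, 0.199]
ee_rot: [3.141, -0.004, -0.058]
force: [0.6, -0.9, -0.2]
width: 0.0635
gripper_force: 0.0
```

Call:
{"op": "arm_command", "data": {
  "series": [0, 0, 0, -0.16, -0.98, 0, 0.72, 0, 0, 0, -0.16, -0.98, 0, 0.72, 0, 0, 0, -0.16, -0.98, 0, 0.72]
}}

```text
t: 15.88
eef_pos: [0.5197, -0.252, 0.1958]
ee_rot: [-3.141, 0.001, -0.059]
force: [1.1, -0.1, 0.4]
width: 0.0635
gripper_force: 0.0
```

Call:
{"op": "arm_command", "data": {
  "series": [0, 0, 0, -0.16, -0.98, 0, 0.72, 0, 0, 0, -0.16, -0.98, 0, 0.72, 0, 0, 0, -0.16, -0.98, 0, 0.72]
}}

```text
t: 16.25
eef_pos: [0.5101, -0.1538, 0.1959]
ee_rot: [-3.142, 0.001, -0.059]
force: [0.2, -0.1, 0.3]
width: 0.0629
gripper_force: 0.0
```

Call:
{"op": "arm_command", "data": {
  "series": [0, 0, 0, -0.16, -0.98, 0, 0.72, 0, 0, 0, -0.16, -0.98, 0, 0.72, 0, 0, 0, -0.16, -0.98, 0, 0.72]
}}

```text
t: 16.62
eef_pos: [0.5005, -0.0554, 0.1961]
ee_rot: [3.141, 0.0, -0.06]
force: [-0.5, 0.0, 0.2]
width: 0.0635
gripper_force: 0.0
```

Call:
{"op": "arm_command", "data": {
  "series": [0, 0, 0, -0.16, -0.98, 0, 0.72, 0, 0, 0, -0.16, -0.98, 0, 0.72, 0, 0, 0, -0.16, -0.98, 0, 0.72]
}}

```text
t: 17.0
eef_pos: [0.4908, 0.0433, 0.1962]
ee_rot: [3.141, 0.0, -0.06]
force: [0.5, 0.0, 0.2]
width: 0.063
gripper_force: 0.0
```

Call:
{"op": "arm_command", "data": {
  "series": [0, 0, 0, -0.16, -0.98, 0, 0.72, 0, 0, 0, -0.16, -0.98, 0, 0.72, 0, 0, 0, -0.16, -0.98, 0, 0.72]
}}

```text
t: 17.38
eef_pos: [0.481, 0.142, 0.1961]
ee_rot: [3.141, 0.0, -0.06]
force: [-0.2, -0.8, -0.2]
width: 0.0633
gripper_force: 0.0
```

Call:
{"op": "arm_command", "data": {
  "series": [0, 0, 0, -0.15, -0.98, 0, 0.72, 0, 0, 0, -0.15, -0.98, 0, 0.72, 0, 0, 0, -0.15, -0.98, 0, 0.72, 0, 0, 0, -0.15, -0.98, 0, 0.72]
}}

```text
t: 17.88
eef_pos: [0.4717, 0.2387, 0.196]
ee_rot: [3.14, 0.001, -0.063]
force: [-0.3, 0.3, -0.6]
width: 0.0633
gripper_force: 0.0
```

```bash
python3 - <<'E'
from h import *
s,m,f=snap('wrist','w6');print(s['eef_pos'],s['ee_rot'])
for c,st in blobs(f,70,600,9000): print(c.round(1),st.tolist(),plane(m,*c,.062).round(4))
s,mt,t=snap('top','t6')
for c,st in blobs(t,55,50,600): 
    if 260<c[0]<430:print('top',c.round(1),st[4],plane(mt,*c,.04).round(4))
E
```

```text
[0.47174257 0.23871148 0.19601493] [ 3.14049916e+00  8.72964200e-04 -6.25285168e-02]
[243.9 188.5] [223, 167, 43, 44, 1496] [0.4747 0.2443 0.062 ]
top [331.7 151.8] 193 [ 0.6184 -0.2266  0.04  ]
top [363.7 151.8] 201 [ 0.6161 -0.3285  0.04  ]
top [402.9 175.9] 199 [ 0.5352 -0.4474  0.04  ]
top [303.7 183.2] 179 [ 0.5188 -0.1338  0.04  ]
top [275.6 210.4] 54 [ 0.4345 -0.0427  0.04  ]
top [304.1 212.5] 118 [ 0.426  -0.1318  0.04  ]
top [337.  212.4] 121 [ 0.4244 -0.2345  0.04  ]
top [366.  211.1] 75 [ 0.4265 -0.325   0.04  ]
```

View pics/w6.png

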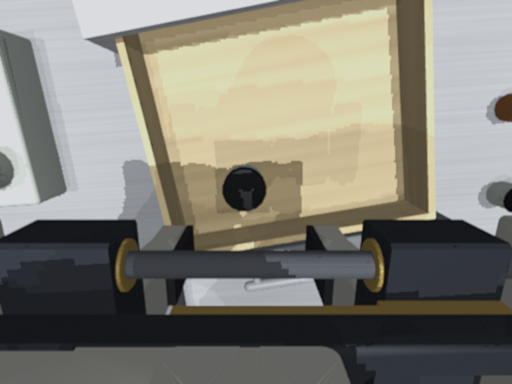

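Call:
{"op": "arm_command", "data": {
  "series": [0, 0, 0, 0.02, -0.06, 0.5, 0.65, 0, 0, 0, 0.02, -0.06, 0.9, 0.65, 0, 0, 0, 0.02, -0.06, 0.9, 0.65]
}}

```text
t: 18.35
eef_pos: [0.4725, 0.2436, 0.1042]
ee_rot: [3.137, 0.004, -0.063]
force: [0.7, 0.0, -0.1]
width: 0.0568
gripper_force: 0.0
```

Call:
{"op": "arm_command", "data": {
  "series": [0, 0, 0, 0, 0, 0.5, 0.65, 0, 0, 0, 0, 0, 0.5, 0.65, 0, 0, 0, 0, 0, 0.5, 0.65, 0, 0, 0, 0, 0, 0.5, 0, 0, 0, 0, 0, 0, 0.5, 0, 0, 0, 0, 0, 0, 0.5, 0, 0, 0, 0, 0, 0, 0.5, 0]
}}

```text
t: 19.23
eef_pos: [0.4743, 0.2467, 0.058]
ee_rot: [-3.14, -0.002, -0.061]
force: [-0.9, -0.8, 7.5]
width: 0.0416
gripper_force: 20.0
```

Call:
{"op": "arm_command", "data": {
  "series": [0, 0, 0, 0, 0, -0.3, 0, 0, 0, 0, 0, 0, -0.7, 0, 0, 0, 0, 0, 0, -1, 0, 0, 0, 0, 0, 0, -1, 0]
}}

```text
t: 19.73
eef_pos: [0.4748, 0.2473, 0.1595]
ee_rot: [-3.137, -0.004, -0.061]
force: [0.0, -0.4, -1.2]
width: 0.0416
gripper_force: 20.0
```

Call:
{"op": "arm_command", "data": {
  "series": [0, 0, 0, 0.04, 0.98, 0, 0, 0, 0, 0, 0.04, 0.98, 0, 0, 0, 0, 0, 0.04, 0.98, 0, 0]
}}

```text
t: 20.1
eef_pos: [0.4707, 0.1458, 0.156]
ee_rot: [3.141, 0.001, -0.064]
force: [0.3, 0.6, 0.2]
width: 0.0414
gripper_force: 20.0
```

Call:
{"op": "arm_command", "data": {
  "series": [0, 0, 0, 0.04, 0.98, 0, 0, 0, 0, 0, 0.04, 0.98, 0, 0, 0, 0, 0, 0.04, 0.98, 0, 0]
}}

```text
t: 20.48
eef_pos: [0.4692, 0.0487, 0.1561]
ee_rot: [3.141, 0.001, -0.064]
force: [-0.3, -0.2, -1.0]
width: 0.0414
gripper_force: 20.0
```

Call:
{"op": "arm_command", "data": {
  "series": [0, 0, 0, 0.04, 0.98, 0, 0, 0, 0, 0, 0.04, 0.98, 0, 0, 0, 0, 0, 0.04, 0.98, 0, 0]
}}

```text
t: 20.85
eef_pos: [0.4677, -0.0488, 0.1562]
ee_rot: [3.141, 0.001, -0.063]
force: [0.1, 1.2, 0.2]
width: 0.0418
gripper_force: 20.0
```

Call:
{"op": "arm_command", "data": {
  "series": [0, 0, 0, 0.04, 0.98, 0, 0, 0, 0, 0, 0.04, 0.98, 0, 0, 0, 0, 0, 0.04, 0.98, 0, 0]
}}

```text
t: 21.22
eef_pos: [0.466, -0.1466, 0.1561]
ee_rot: [3.141, 0.0, -0.063]
force: [-0.5, 0.9, -0.9]
width: 0.0419
gripper_force: 20.0
```

Call:
{"op": "arm_command", "data": {
  "series": [0, 0, 0, 0.04, 0.98, 0, 0, 0, 0, 0, 0.04, 0.98, 0, 0, 0, 0, 0, 0.04, 0.98, 0, 0]
}}

```text
t: 21.6
eef_pos: [0.4643, -0.2445, 0.156]
ee_rot: [3.142, 0.0, -0.063]
force: [-0.8, 0.8, -1.6]
width: 0.0419
gripper_force: 20.0
```

Call:
{"op": "arm_command", "data": {
  "series": [0, 0, 0, 0.05, 0.98, 0, 0, 0, 0, 0, 0.05, 0.98, 0, 0, 0, 0, 0, 0.05, 0.98, 0, 0, 0, 0, 0, 0.05, 0.98, 0, 0]
}}

```text
t: 22.1
eef_pos: [0.4631, -0.3408, 0.1562]
ee_rot: [-3.141, 0.001, -0.061]
force: [-0.2, -0.1, 0.2]
width: 0.0417
gripper_force: 20.0
```

Call:
{"op": "arm_command", "data": {
  "series": [0, 0, 0, 0.07, 1, 0, 0, 0, 0, 0, 0.07, 1, 0, 0, 0, 0, 0, 0.07, 1, 0.4, 0, 0, 0, 0, 0.07, 1, 0.8, 0, 0, 0, 0, 0.07, 1, 0.9, 0, 0, 0, 0, 0.07, 1, 0.9, 0]
}}

```text
t: 22.85
eef_pos: [0.4642, -0.4416, 0.0669]
ee_rot: [3.142, 0.001, -0.06]
force: [0.8, 0.6, -0.5]
width: 0.0413
gripper_force: 20.0
```

Call:
{"op": "arm_command", "data": {
  "series": [0, 0, 0, 0, 0.04, 0.1, 0, 0, 0, 0, 0, 0.04, 0.2, 0, 0, 0, 0, 0, 0.04, 0.27, 0, 0, 0, 0, 0, 0.04, 0.27, 0, 0, 0, 0, 0, 0.04, 0.27, 0]
}}

```text
t: 23.48
eef_pos: [0.4632, -0.4465, 0.0394]
ee_rot: [-3.142, 0.0, -0.061]
force: [-0.1, 1.0, -0.2]
width: 0.0414
gripper_force: 20.0
```

Call:
{"op": "arm_command", "data": {
  "series": [0, 0, 0, 0, 0, 0.015, 0, 0, 0, 0, 0, 0, 0.015, 0, 0, 0, 0, 0, 0, 0.015, 0]
}}

```text
t: 23.85
eef_pos: [0.4632, -0.4465, 0.0393]
ee_rot: [3.141, -0.0, -0.061]
force: [-2.9, 3.5, 9.2]
width: 0.0414
gripper_force: 20.0
```

Call:
{"op": "arm_command", "data": {
  "series": [0, 0, 0, 0, 0, 0, 0.62, 0, 0, 0, 0, 0, 0, 0.62, 0, 0, 0, 0, 0, 0, 0.62, 0, 0, 0, 0, 0, -0.5, 0.62, 0, 0, 0, 0, 0, -1, 0.62, 0, 0, 0, 0, 0, -1, 0.62]
}}

```text
t: 24.6
eef_pos: [0.4655, -0.448, 0.1428]
ee_rot: [3.137, -0.007, -0.061]
force: [-0.1, 0.8, -1.4]
width: 0.0544
gripper_force: 0.0
```

Call:
{"op": "arm_command", "data": {
  "series": [0, 0, 0, -0.44, -1, -0.5, 0.62, 0, 0, 0, -0.44, -1, -0.5, 0.62, 0, 0, 0, -0.44, -1, -0.5, 0.62, 0, 0, 0, -0.44, -1, -0.5, 0.62]
}}

```text
t: 25.1
eef_pos: [0.4256, -0.3438, 0.1879]
ee_rot: [3.142, -0.0, -0.061]
force: [-0.2, -0.6, -0.8]
width: 0.0544
gripper_force: 0.0
```

Call:
{"op": "arm_command", "data": {
  "series": [0, 0, 0, 0, -0.19, 0, 0.62, 0, 0, 0, 0, -0.19, 0, 0.62, 0, 0, 0, 0, -0.19, 0, 0.62]
}}

```text
t: 25.48
eef_pos: [0.4267, -0.3251, 0.1876]
ee_rot: [-3.142, 0.001, -0.061]
force: [0.0, 0.2, 0.5]
width: 0.054
gripper_force: 0.0
```

```bash
python3 - <<'E'
from h import *
s,m,f=snap('wrist','w7');print(s['eef_pos'],s['ee_rot'])
for c,st in blobs(f,70,300,9000): print(c.round(1),st.tolist(),plane(m,*c,.04).round(4))
s,mt,t=snap('top','t7')
for c,st in blobs(t,55,50,600): 
    if 260<c[0]<430:print('top',c.round(1),st[4],plane(mt,*c,.04).round(4))
cv2.imwrite('pics/c7.png',cv2.resize(np.hstack([f,cv2.resize(t[120:264,260:452],(512,384))]),(800,300)))
E
```

```text
[ 0.42668669 -0.32510672  0.18756385] [-3.14150054e+00  8.45359398e-04 -6.11389920e-02]
[391.5  53.7] [354, 24, 63, 63, 1797] [ 0.5387 -0.4545  0.04  ]
[124.9  78.2] [110, 64, 31, 29, 666] [ 0.5329 -0.2204  0.04  ]
[38.  97.8] [6, 69, 65, 58, 2902] [ 0.5213 -0.1395  0.04  ]
[375.1 143.6] [351, 123, 48, 42, 1547] [ 0.4619 -0.4442  0.04  ]
[253.8 184.2] [239, 168, 31, 33, 803] [ 0.4299 -0.3288  0.04  ]
[162.6 191.3] [141, 171, 44, 42, 1425] [ 0.4281 -0.2395  0.04  ]
[ 59.2 196.2] [35, 176, 49, 42, 1551] [ 0.4293 -0.1377  0.04  ]
[315.7 289.7] [306, 278, 18, 28, 380] [ 0.31   -0.3883  0.04  ]
top [276.3 209.9] 86 [ 0.4361 -0.0449  0.04  ]
```

View pics/c7.png

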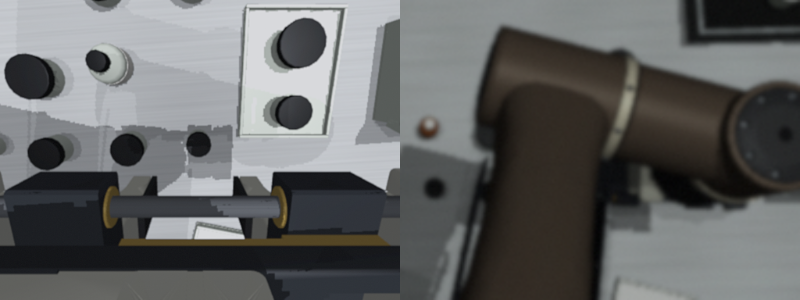

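Call:
{"op": "arm_command", "data": {
  "series": [0, 0, 0, 0.03, 0.03, 0.5, 0.52, 0, 0, 0, 0.03, 0.03, 0.9, 0.52, 0, 0, 0, 0.03, 0.03, 0.9, 0.52]
}}

```text
t: 25.95
eef_pos: [0.4273, -0.3277, 0.0954]
ee_rot: [-3.14, 0.006, -0.062]
force: [0.5, -0.3, 0.8]
width: 0.0457
gripper_force: 0.0
```

Call:
{"op": "arm_command", "data": {
  "series": [0, 0, 0, 0, 0, 0.5, 0.52, 0, 0, 0, 0, 0, 0.65, 0.52, 0, 0, 0, 0, 0, 0.65, 0.52, 0, 0, 0, 0, 0, 0.65, 0, 0, 0, 0, 0, 0, 0.65, 0, 0, 0, 0, 0, 0, 0.65, 0, 0, 0, 0, 0, 0, 0.65, 0]
}}

```text
t: 26.82
eef_pos: [0.4304, -0.3286, 0.0346]
ee_rot: [3.141, -0.002, -0.061]
force: [-0.3, 1.1, 7.3]
width: 0.0313
gripper_force: 20.0
```

Call:
{"op": "arm_command", "data": {
  "series": [0, 0, 0, 0, 0, -0.3, 0, 0, 0, 0, 0, 0, -0.7, 0, 0, 0, 0, 0, 0, -1, 0, 0, 0, 0, 0, 0, -1, 0]
}}

```text
t: 27.32
eef_pos: [0.431, -0.3288, 0.1362]
ee_rot: [3.14, -0.006, -0.061]
force: [-0.0, 0.4, -0.9]
width: 0.0319
gripper_force: 20.0
```

Call:
{"op": "arm_command", "data": {
  "series": [0, 0, 0, 0.1, -0.95, -0.2, 0, 0, 0, 0, 0.1, -0.95, -0.2, 0, 0, 0, 0, 0.1, -0.95, -0.2, 0]
}}

```text
t: 27.7
eef_pos: [0.4455, -0.2322, 0.1534]
ee_rot: [-3.141, -0.001, -0.059]
force: [0.8, 0.5, -0.6]
width: 0.0315
gripper_force: 20.0
```

Call:
{"op": "arm_command", "data": {
  "series": [0, 0, 0, 0.1, -0.95, 0, 0, 0, 0, 0, 0.1, -0.95, 0, 0, 0, 0, 0, 0.1, -0.95, 0, 0]
}}

```text
t: 28.08
eef_pos: [0.461, -0.1386, 0.1526]
ee_rot: [-3.142, 0.001, -0.059]
force: [0.5, 0.2, -0.3]
width: 0.0316
gripper_force: 20.0
```

Call:
{"op": "arm_command", "data": {
  "series": [0, 0, 0, 0.1, -0.95, 0, 0, 0, 0, 0, 0.1, -0.95, 0, 0, 0, 0, 0, 0.1, -0.95, 0, 0]
}}

```text
t: 28.45
eef_pos: [0.4771, -0.0448, 0.1526]
ee_rot: [3.141, 0.001, -0.059]
force: [-0.7, 0.2, -0.1]
width: 0.0318
gripper_force: 20.0
```

Call:
{"op": "arm_command", "data": {
  "series": [0, 0, 0, 0.1, -0.95, 0, 0, 0, 0, 0, 0.1, -0.95, 0, 0, 0, 0, 0, 0.1, -0.95, 0, 0]
}}

```text
t: 28.82
eef_pos: [0.493, 0.0491, 0.1526]
ee_rot: [3.141, 0.001, -0.06]
force: [0.2, -0.7, -1.1]
width: 0.0315
gripper_force: 20.0
```

Call:
{"op": "arm_command", "data": {
  "series": [0, 0, 0, 0.1, -0.92, 0, 0, 0, 0, 0, 0.1, -0.92, 0, 0, 0, 0, 0, 0.1, -0.92, 0, 0, 0, 0, 0, 0.1, -0.92, 0, 0]
}}

```text
t: 29.32
eef_pos: [0.5079, 0.1383, 0.1525]
ee_rot: [3.141, 0.001, -0.062]
force: [-0.5, -0.9, -0.6]
width: 0.0317
gripper_force: 20.0
```

Call:
{"op": "arm_command", "data": {
  "series": [0, 0, 0, 0, 0, 0.4, 0, 0, 0, 0, 0, 0, 0.8, 0, 0, 0, 0, 0, 0, 0.9, 0, 0, 0, 0, 0, 0, 0.9, 0]
}}

```text
t: 29.82
eef_pos: [0.5083, 0.1389, 0.0632]
ee_rot: [3.141, 0.001, -0.062]
force: [0.4, 0.3, -0.1]
width: 0.0316
gripper_force: 20.0
```

Call:
{"op": "arm_command", "data": {
  "series": [0, 0, 0, 0, 0, 0.05, 0, 0, 0, 0, 0, 0, 0.08, 0, 0, 0, 0, 0, 0, 0.08, 0, 0, 0, 0, 0, 0, 0.08, 0]
}}

```text
t: 30.32
eef_pos: [0.5096, 0.1404, 0.0566]
ee_rot: [-3.14, -0.003, -0.06]
force: [1.7, -2.1, 5.8]
width: 0.0312
gripper_force: 20.0
```

Call:
{"op": "arm_command", "data": {
  "series": [0, 0, 0, 0, 0, 0, 0.52, 0, 0, 0, 0, 0, 0, 0.52, 0, 0, 0, 0, 0, 0, 0.52, 0, 0, 0, 0, 0, -0.5, 0.52, 0, 0, 0, 0, 0, -1, 0.52, 0, 0, 0, 0, 0, -1, 0.52]
}}

```text
t: 31.08
eef_pos: [0.5104, 0.1411, 0.1592]
ee_rot: [-3.137, -0.006, -0.061]
force: [0.3, -0.1, 0.0]
width: 0.0454
gripper_force: 0.0
```

Call:
{"op": "arm_command", "data": {
  "series": [0, 0, 0, -0.32, 0.94, -0.35, 0.52, 0, 0, 0, -0.32, 0.94, -0.35, 0.52, 0, 0, 0, -0.32, 0.94, -0.35, 0.52]
}}

```text
t: 31.45
eef_pos: [0.4695, 0.0462, 0.1906]
ee_rot: [-3.141, -0.001, -0.063]
force: [0.8, 0.6, 1.2]
width: 0.046
gripper_force: 0.0
```

Call:
{"op": "arm_command", "data": {
  "series": [0, 0, 0, -0.32, 0.94, 0, 0.52, 0, 0, 0, -0.32, 0.94, 0, 0.52, 0, 0, 0, -0.32, 0.94, 0, 0.52, 0, 0, 0, -0.32, 0.94, 0, 0.52]
}}

```text
t: 31.95
eef_pos: [0.4332, -0.0435, 0.1897]
ee_rot: [3.142, 0.0, -0.062]
force: [0.7, -0.5, 0.1]
width: 0.0455
gripper_force: 0.0
```

```bash
python3 - <<'E'
from h import *
s,m,f=snap('wrist','w8');print(s['eef_pos'],s['ee_rot'])
for c,st in blobs(f,70,300,9000): print(c.round(1),st.tolist(),plane(m,*c,.04).round(4))
E
```

```text
[ 0.43318529 -0.04351951  0.18972335] [ 3.14150779e+00  2.75466183e-04 -6.16329441e-02]
[473.3  64.1] [455, 50, 37, 29, 799] [ 0.5327 -0.2465  0.04  ]
[ 34.6 121.7] [13, 105, 45, 35, 1242] [0.5076 0.1517 0.04  ]
[444.4 180.1] [421, 161, 48, 40, 1518] [ 0.4287 -0.2325  0.04  ]
[339.6 185.6] [318, 165, 44, 41, 1325] [ 0.4294 -0.1309  0.04  ]
[249.3 182.4] [234, 167, 31, 32, 784] [ 0.4381 -0.043   0.04  ]
[144.  195.5] [126, 184, 32, 28, 421] [0.4311 0.0615 0.04  ]
[233.7 250.7] [156, 225, 186, 39, 1911] [ 0.3664 -0.0223  0.04  ]
[305.8 290.3] [297, 278, 17, 28, 334] [ 0.3151 -0.0966  0.04  ]
```

View pics/w8.png

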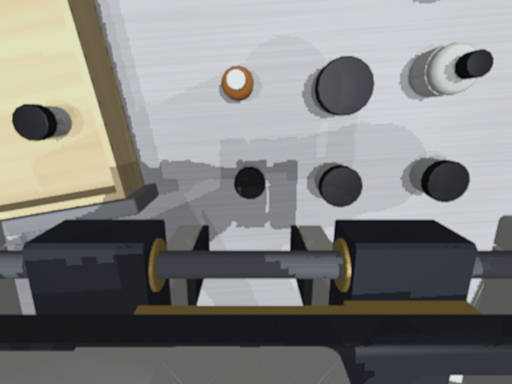

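Call:
{"op": "arm_command", "data": {
  "series": [0, 0, 0.94, 0.05, 0, 0, 0.52, 0, 0, 0.94, 0.05, 0, 0, 0.52, 0, 0, 0.94, 0.05, 0, 0, 0.52, 0, 0, 0.94, 0.05, 0, 0, 0.52, 0, 0, 0.94, 0.05, 0, 0, 0.52, 0, 0, 0.94, 0.05, 0, 0, 0.52, 0, 0, 0.94, 0.05, 0, 0, 0.52, 0, 0, 0.94, 0.05, 0, 0, 0.52]
}}

```text
t: 33.0
eef_pos: [0.4384, -0.0431, 0.1897]
ee_rot: [3.141, -0.0, -1.542]
force: [0.1, 0.1, -0.2]
width: 0.0459
gripper_force: 0.0
```

```bash
python3 - <<'E'
from h import *
s,m,f=snap('wrist','w9');print(s['eef_pos'],s['ee_rot'],s['q'].round(2))
for c,st in blobs(f,70,300,9000): print(c.round(1),st.tolist(),plane(m,*c,.04).round(4))
print(tri(load('w8.npy'),(249.3,182.4),m,min([c for c,_ in blobs(f,70,300,9000)],key=lambda c:np.hypot(c[0]-250,c[1]-183))))
E
```

```text
[ 0.4383572  -0.04314818  0.18973167] [ 3.14110812e+00 -1.29344103e-04 -1.54220348e+00] [ 0.35  0.02 -0.57 -0.   -0.99 -0.32]
[161.5  98.6] [134, 64, 58, 50, 602] [ 0.5204 -0.1226  0.04  ]
[252.  185.2] [237, 169, 30, 32, 715] [ 0.4359 -0.0443  0.04  ]
[396.8 257. ] [328, 220, 148, 86, 5661] [0.2821 0.0285 0.04  ]
[250.7 244.5] [159, 226, 182, 28, 957] [0.4352 0.0186 0.04  ]
[305.5 289.5] [296, 278, 18, 28, 354] [0.3745 0.0696 0.04  ]
(array([ 0.43595213, -0.04263029,  0.03207208]), np.float64(0.0006550773755534375))
```

Call:
{"op": "arm_command", "data": {
  "series": [0, 0, 0, 0, 0.02, 0.5, 0.52, 0, 0, 0, 0, 0.02, 0.9, 0.52, 0, 0, 0, 0, 0.02, 0.9, 0.52]
}}

```text
t: 33.42
eef_pos: [0.4341, -0.0442, 0.0978]
ee_rot: [3.135, -0.002, -1.535]
force: [0.0, 0.5, -0.1]
width: 0.0457
gripper_force: 0.0
```

Call:
{"op": "arm_command", "data": {
  "series": [0, 0, 0, 0, 0, 0.5, 0.52, 0, 0, 0, 0, 0, 0.65, 0.52, 0, 0, 0, 0, 0, 0.65, 0.52, 0, 0, 0, 0, 0, 0.65, 0, 0, 0, 0, 0, 0, 0.65, 0, 0, 0, 0, 0, 0, 0.65, 0, 0, 0, 0, 0, 0, 0.65, 0]
}}

```text
t: 34.3
eef_pos: [0.4369, -0.0439, 0.0364]
ee_rot: [-3.139, 0.001, -1.537]
force: [-1.4, 1.3, 8.1]
width: 0.0314
gripper_force: 20.0
```

Call:
{"op": "arm_command", "data": {
  "series": [0, 0, 0, 0, 0, -0.3, 0, 0, 0, 0, 0, 0, -0.7, 0, 0, 0, 0, 0, 0, -1, 0, 0, 0, 0, 0, 0, -1, 0]
}}

```text
t: 34.8
eef_pos: [0.4374, -0.0438, 0.1379]
ee_rot: [-3.136, 0.002, -1.537]
force: [0.1, 0.3, -1.5]
width: 0.0314
gripper_force: 20.0
```

Call:
{"op": "arm_command", "data": {
  "series": [0, 0, 0, -0.94, -0.26, -0.2, 0, 0, 0, 0, -0.94, -0.26, -0.2, 0, 0, 0, 0, -0.94, -0.26, -0.2, 0]
}}

```text
t: 35.17
eef_pos: [0.4594, 0.0526, 0.1552]
ee_rot: [-3.141, 0.001, -1.535]
force: [-0.0, 0.5, -0.1]
width: 0.0314
gripper_force: 20.0
```

Call:
{"op": "arm_command", "data": {
  "series": [0, 0, 0, -0.94, -0.26, 0, 0, 0, 0, 0, -0.94, -0.26, 0, 0, 0, 0, 0, -0.94, -0.26, 0, 0]
}}

```text
t: 35.55
eef_pos: [0.4816, 0.1466, 0.1542]
ee_rot: [3.141, -0.001, -1.536]
force: [-0.0, 0.3, -1.1]
width: 0.0314
gripper_force: 20.0
```

Call:
{"op": "arm_command", "data": {
  "series": [0, 0, 0, -0.94, -0.26, 0, 0, 0, 0, 0, -0.94, -0.26, 0, 0, 0, 0, 0, -0.94, -0.26, 0, 0, 0, 0, 0, -0.94, -0.26, 0, 0]
}}

```text
t: 36.05
eef_pos: [0.5038, 0.2388, 0.1543]
ee_rot: [3.14, -0.001, -1.538]
force: [-0.8, -1.4, 0.5]
width: 0.0316
gripper_force: 20.0
```

Call:
{"op": "arm_command", "data": {
  "series": [0, 0, 0, 0, 0, 0.4, 0, 0, 0, 0, 0, 0, 0.8, 0, 0, 0, 0, 0, 0, 0.9, 0, 0, 0, 0, 0, 0, 0.9, 0]
}}

```text
t: 36.55
eef_pos: [0.5045, 0.2393, 0.0653]
ee_rot: [3.141, -0.001, -1.538]
force: [0.3, -1.0, -0.0]
width: 0.0315
gripper_force: 20.0
```

Call:
{"op": "arm_command", "data": {
  "series": [0, 0, 0, 0, 0, 0.04, 0, 0, 0, 0, 0, 0, 0.08, 0, 0, 0, 0, 0, 0, 0.08, 0, 0, 0, 0, 0, 0, 0.08, 0]
}}

```text
t: 37.05
eef_pos: [0.5054, 0.2408, 0.0582]
ee_rot: [-3.139, 0.001, -1.537]
force: [-0.2, -1.2, 5.8]
width: 0.0315
gripper_force: 20.0
```

Call:
{"op": "arm_command", "data": {
  "series": [0, 0, 0, 0, 0, 0, 0.52, 0, 0, 0, 0, 0, 0, 0.52, 0, 0, 0, 0, 0, 0, 0.52, 0, 0, 0, 0, 0, -0.5, 0.52, 0, 0, 0, 0, 0, -1, 0.52, 0, 0, 0, 0, 0, -1, 0.52]
}}

```text
t: 37.8
eef_pos: [0.5064, 0.2418, 0.1612]
ee_rot: [-3.136, 0.005, -1.537]
force: [0.5, 0.8, -0.4]
width: 0.0453
gripper_force: 0.0
```

Call:
{"op": "arm_command", "data": {
  "series": [0, 0, -0.05, 0.9, 0.7, -0.9, 0.52, 0, 0, -0.05, 0.9, 0.7, -0.9, 0.52, 0, 0, -0.05, 0.9, 0.7, -0.9, 0.52, 0, 0, -0.05, 0.9, 0.7, -0.9, 0.52, 0, 0, -0.05, 0.9, 0.7, -0.9, 0.52]
}}

```text
t: 38.42
eef_pos: [0.4376, 0.1483, 0.246]
ee_rot: [3.14, -0.0, -1.459]
force: [-0.3, 0.7, 0.1]
width: 0.0457
gripper_force: 0.0
```

```bash
python3 - <<'E'
from h import *
s,m,f=snap('wrist','w10');print(s['eef_pos'],s['ee_rot'],s['q'].round(2))
for c,st in blobs(f,70,300,9000): print(c.round(1),st.tolist(),plane(m,*c,.062).round(4))
E
```

```text
[0.43755439 0.14828658 0.24597147] [ 3.14037494e+00 -4.85147902e-04 -1.45940383e+00] [ 0.75  0.   -0.44 -0.   -1.13 -0.64]
[ 25.2 117.8] [13, 91, 24, 55, 771] [0.6742 0.11   0.062 ]
[186.5 164.7] [173, 151, 30, 28, 553] [0.5064 0.1403 0.062 ]
[251.3 246.2] [158, 225, 185, 36, 1179] [0.4264 0.2272 0.062 ]
[194.8 287.5] [185, 274, 43, 32, 435] [0.4878 0.2885 0.062 ]
[297.  288.7] [253, 274, 61, 32, 558] [0.3652 0.2765 0.062 ]
```

View pics/w10.png

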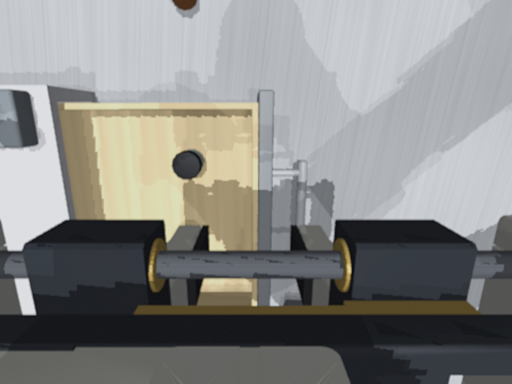

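```bash
python3 - <<'E'
from h import *
m=load('w10.npy');print(plane(m,303,165,.052),plane(m,304.5,215,.052))
s,ms,S=snap('scene','s10')
for c,st in blobs(S,55,20,600):
    if 100<c[0]<360 and c[1]>150: print(c.round(1),st[2:].tolist(),plane(ms,*c,.058).round(3),plane(ms,*c,.037).round(3))
h=(plane(m,303.7,190,.052));print(h,tool(h[:2]-[.4376,.1483],-1.459))
E
```

```text
[0.37987414 0.12819498 0.052     ] [0.36887255 0.18589694 0.052     ]
[307.5 160.2] [14, 18, 94] [0.336 0.303 0.058] [0.312 0.318 0.037]
[199.3 157.9] [20, 4, 30] [ 0.185 -0.031  0.058] [ 0.156 -0.024  0.037]
[316.6 197. ] [8, 7, 51] [0.513 0.239 0.058] [0.493 0.253 0.037]
[287.8 205.5] [9, 9, 62] [0.514 0.14  0.058] [0.494 0.152 0.037]
[305.2 206.8] [9, 9, 53] [0.539 0.186 0.058] [0.519 0.198 0.037]
[192.1 218.4] [12, 11, 103] [ 0.458 -0.138  0.058] [ 0.437 -0.134  0.037]
[157.2 227.8] [13, 12, 121] [ 0.457 -0.24   0.058] [ 0.435 -0.237  0.037]
[201.4 240.2] [16, 15, 197] [ 0.549 -0.14   0.058] [ 0.53  -0.135  0.037]
[167.4 244.1] [6, 7, 36] [ 0.528 -0.229  0.058] [ 0.508 -0.226  0.037]
[178.2 277.3] [19, 17, 255] [ 0.647 -0.231  0.058] [ 0.63  -0.229  0.037]
[137.9 289.3] [20, 18, 282] [ 0.645 -0.331  0.058] [ 0.628 -0.331  0.037]
[0.37455344 0.15640341 0.052     ] [-0.15  0.62]
```

Call:
{"op": "arm_command", "data": {
  "series": [0, 0, 0, -0.44, 0.62, 0, 0.26, 0, 0, 0, -0.44, 0.62, 0.5, 0.26, 0, 0, 0, -0.44, 0.62, 1, 0.26, 0, 0, 0, -0.44, 0.62, 1, 0.26, 0, 0, 0, -0.44, 0.62, 1, 0.26]
}}

```text
t: 39.15
eef_pos: [0.3719, 0.1855, 0.148]
ee_rot: [-3.141, -0.001, -1.459]
force: [0.6, 0.3, 0.3]
width: 0.0229
gripper_force: 0.0
```

```bash
python3 - <<'E'
from h import *
s,m,f=snap('wrist','w11');print(s['eef_pos'],s['ee_rot'],s['width'])
g=cv2.cvtColor(f,cv2.COLOR_BGR2GRAY);print(g[200,215:300].tolist());print(g[180,215:300].tolist())
for u in (240,245,250,255,260): print(u,plane(m,u,200,.052).round(4))
E
```

```text
[0.37189408 0.18549225 0.14802515] [-3.14121394e+00 -6.78358524e-04 -1.45878902e+00] 0.022910432434835523
[136, 137, 138, 139, 137, 136, 137, 138, 139, 139, 139, 137, 137, 137, 137, 137, 138, 137, 137, 136, 137, 138, 138, 139, 133, 116, 109, 113, 116, 115, 114, 114, 115, 115, 119, 126, 123, 113, 106, 120, 136, 140, 139, 138, 134, 133, 135, 136, 136, 137, 137, 137, 136, 137, 136, 137, 137, 138, 137, 136, 137, 139, 140, 138, 138, 136, 133, 135, 134, 137, 138, 139, 138, 139, 137, 136, 136, 137, 138, 139, 137, 136, 136, 137, 136]
[162, 188, 194, 193, 194, 195, 194, 195, 196, 196, 197, 197, 196, 195, 194, 195, 194, 195, 195, 193, 192, 193, 194, 197, 186, 151, 146, 160, 170, 176, 179, 182, 182, 177, 172, 165, 156, 141, 123, 125, 159, 191, 198, 197, 197, 195, 192, 190, 191, 191, 192, 192, 193, 193, 193, 193, 192, 193, 194, 195, 194, 190, 193, 195, 197, 197, 197, 197, 196, 194, 193, 192, 195, 197, 196, 196, 197, 196, 194, 193, 195, 196, 197, 196, 193]
240 [0.3799 0.1846 0.052 ]
245 [0.3759 0.1842 0.052 ]
250 [0.3719 0.1837 0.052 ]
255 [0.3679 0.1833 0.052 ]
260 [0.3639 0.1828 0.052 ]
```

Call:
{"op": "arm_command", "data": {
  "series": [0, 0, 0, 0, -0.02, 0.5, 0.26, 0, 0, 0, 0, -0.02, 0.93, 0.26, 0, 0, 0, 0, -0.02, 0.93, 0.26, 0, 0, 0, 0, -0.02, 0.93, 0.26]
}}

```text
t: 39.7
eef_pos: [0.3742, 0.1861, 0.0559]
ee_rot: [-3.14, 0.001, -1.459]
force: [0.7, 0.4, 0.9]
width: 0.0229
gripper_force: 0.0
```

Call:
{"op": "arm_command", "data": {
  "series": [0, 0, 0, 0, 0, 0, 0, 0, 0, 0, 0, 0, 0, 0, 0, 0, 0, 0, 0, 0, 0, 0, 0, 0, 0, 0, 0, 0],
  "force": 30
}}

```text
t: 40.2
eef_pos: [0.3739, 0.186, 0.0555]
ee_rot: [-3.139, 0.002, -1.459]
force: [-1.0, -1.2, 9.5]
width: 0.0101
gripper_force: 30.0
```

Call:
{"op": "arm_command", "data": {
  "series": [0, 0, 0, 0, -0.1, 0, 0, 0, 0, 0, 0, -0.25, 0, 0, 0, 0, 0, 0, -0.4, 0, 0, 0, 0, 0, 0, -0.55, 0, 0, 0, 0, 0, 0, -0.7, 0, 0, 0, 0, 0, 0, -0.85, 0, 0, 0, 0, 0, 0, -1, 0, 0]
}}

```text
t: 41.08
eef_pos: [0.4737, 0.1971, 0.0556]
ee_rot: [-3.139, 0.002, -1.459]
force: [-1.5, 1.6, 6.4]
width: 0.01
gripper_force: 30.0
```

Call:
{"op": "arm_command", "data": {
  "series": [0, 0, 0, 0, -0.15, 0, 0, 0, 0, 0, 0, -0.3, 0, 0, 0, 0, 0, 0, -0.45, 0, 0, 0, 0, 0, 0, -0.6, 0, 0, 0, 0, 0, 0, -0.7, 0, 0, 0, 0, 0, 0, -0.76, 0, 0, 0, 0, 0, 0, -0.8, 0, 0, 0, 0, 0, 0, -0.8, 0, 0]
}}

```text
t: 42.08
eef_pos: [0.5534, 0.2061, 0.0556]
ee_rot: [-3.138, 0.002, -1.459]
force: [1.1, 2.0, 5.5]
width: 0.0099
gripper_force: 30.0
```

Call:
{"op": "arm_command", "data": {
  "series": [0, 0, 0, 0, -0.02, 0, 0, 0, 0, 0, 0, -0.04, 0, 0, 0, 0, 0, 0, -0.04, 0, 0, 0, 0, 0, 0, -0.04, 0, 0]
}}

```text
t: 42.58
eef_pos: [0.557, 0.2065, 0.0556]
ee_rot: [-3.139, 0.002, -1.459]
force: [0.2, 1.6, 5.6]
width: 0.0098
gripper_force: 30.0
```

Call:
{"op": "arm_command", "data": {
  "series": [0, 0, 0, 0, -0.02, 0, 0, 0, 0, 0, 0, -0.04, 0, 0, 0, 0, 0, 0, -0.05, 0, 0, 0, 0, 0, 0, -0.05, 0, 0]
}}

```text
t: 43.08
eef_pos: [0.5618, 0.207, 0.0556]
ee_rot: [-3.139, 0.002, -1.459]
force: [-0.4, 1.8, 5.6]
width: 0.01
gripper_force: 30.0
```

Call:
{"op": "arm_command", "data": {
  "series": [0, 0, 0, 0, -0.02, 0, 0, 0, 0, 0, 0, -0.04, 0, 0, 0, 0, 0, 0, -0.06, 0, 0, 0, 0, 0, 0, -0.06, 0, 0]
}}

```text
t: 43.58
eef_pos: [0.5679, 0.2077, 0.0556]
ee_rot: [-3.139, 0.002, -1.459]
force: [-0.4, 2.7, 6.7]
width: 0.0099
gripper_force: 30.0
```

```bash
python3 - <<'E'
from h import *
s,m,f=snap('top','t12');s,m2,g=snap('wrist','w12');print(s['eef_pos'],s['force'])
cv2.imwrite('pics/c12.png',np.hstack([cv2.resize(f[60:190,130:250],(390,422)),cv2.resize(g,(400,300)).copy() if 0 else cv2.copyMakeBorder(cv2.resize(g,(400,300)),0,122,0,0,0)]))
E
```

```text
[0.56790509 0.20770988 0.05562492] [-0.30074437  2.74410516  5.23342836]
```

View pics/c12.png

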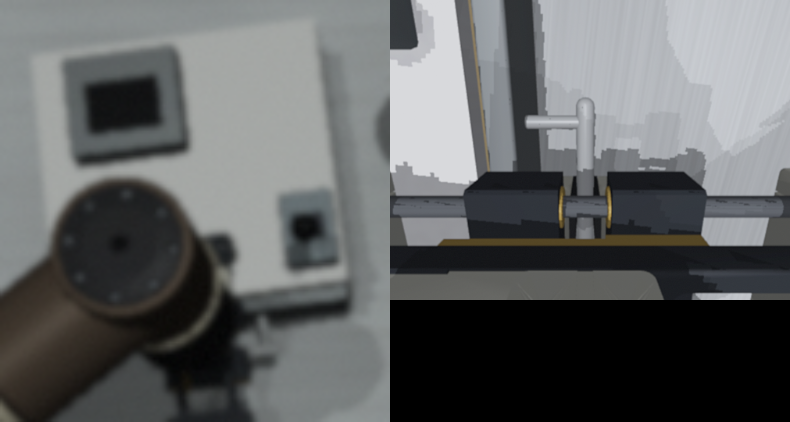

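Call:
{"op": "arm_command", "data": {
  "series": [0, 0, 0, 0, -0.02, 0, 0, 0, 0, 0, 0, -0.04, 0, 0, 0, 0, 0, 0, -0.05, 0, 0, 0, 0, 0, 0, -0.05, 0, 0]
}}

```text
t: 44.18
eef_pos: [0.5681, 0.2076, 0.0555]
ee_rot: [3.137, 0.0, -1.459]
force: [-21.2, 7.1, 21.6]
width: 0.01
gripper_force: 30.0
```

Call:
{"op": "arm_command", "data": {
  "series": [0, 0, 0, 0, 0.04, 0, 0, 0, 0, 0, 0, 0.04, 0, 0, 0, 0, 0, 0, 0.04, 0, 0.26, 0, 0, 0, 0, 0.04, 0, 0.26, 0, 0, 0, 0, 0.04, 0, 0.26, 0, 0, 0, 0, 0.04, -0.5, 0.26, 0, 0, 0, 0, 0.04, -1, 0.26, 0, 0, 0, 0, 0.04, -1, 0.26]
}}

```text
t: 45.18
eef_pos: [0.57, 0.2079, 0.1585]
ee_rot: [-3.135, 0.003, -1.459]
force: [0.6, 0.0, -1.1]
width: 0.023
gripper_force: 0.0
```

Call:
{"op": "arm_command", "data": {
  "series": [0, 0, 0, 0.5, 0.3, -1, 0, 0, 0, 0, 0.5, 0.3, -1, 0, 0, 0, 0, 0.5, 0.3, -1, 0]
}}

```text
t: 45.55
eef_pos: [0.5445, 0.1531, 0.2578]
ee_rot: [-3.135, 0.002, -1.46]
force: [0.2, 0.4, -0.3]
width: 0.0015
gripper_force: 0.0
```

```bash
python3 - <<'E'
from h import *
s,m,f=snap('wrist','w13');print(s['eef_pos'],s['ee_rot'],s['q'].round(2))
s2,m2,g=snap('scene','s13')
for c,st in blobs(f,45,200,9000): print(c.round(1),st.tolist())
for c,st in blobs(g,55,20,900):
    if 270<c[0]<340 and 180<c[1]<260: print('s',c,st)
cv2.imwrite('pics/c13.png',np.hstack([cv2.resize(f,(400,300)),cv2.resize(g[150:300,220:420],(400,300))]))
E
```

```text
[0.54448033 0.15307807 0.25784516] [-3.13549588e+00  2.44583968e-03 -1.46025884e+00] [ 0.62  0.17 -0.22  0.   -1.17 -0.51]
[ 91.8 131.1] [71, 113, 42, 37, 1083]
[179.5 232.1] [114, 219, 121, 34, 2516]
[318.8 232. ] [265, 220, 121, 27, 2463]
[175.5 293.7] [117, 280, 119, 25, 2513]
[302.8 292.5] [264, 281, 118, 19, 1177]
s [305.57377049 206.85245902] [301 203  10   9  61]
```

View pics/c13.png

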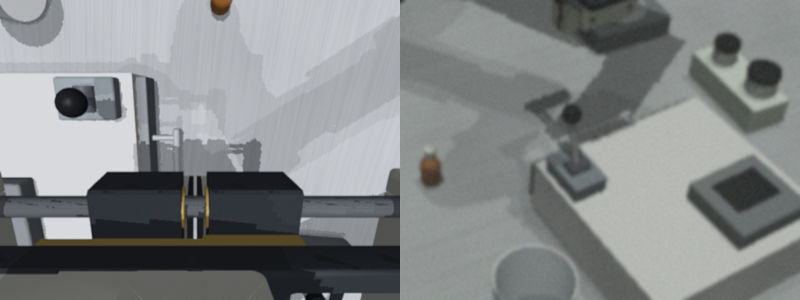

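```bash
python3 - <<'E'
from h import *
w,s=load('w13.npy'),load('s13.npy')
p,e=tri(w,(91.8,131.1),s,(305.57,206.85));print(p,e)
for z in(.178,.182,.186,.19):print(plane(w,91.8,131.1,z),plane(s,305.57,206.85,z))
print(plane(w,62*1.28,97*1.28,.1),plane(w,118*1.28,97*1.28,.1))
E
```

```text
[0.65803148 0.10901886 0.18665082] 0.0019637339624084867
[0.66201545 0.10911456 0.178     ] [0.65009997 0.11522203 0.178     ]
[0.65997403 0.10864057 0.182     ] [0.65379492 0.11284063 0.182     ]
[0.65793261 0.10816658 0.186     ] [0.65748987 0.11045923 0.186     ]
[0.6558912  0.10769258 0.19      ] [0.66118482 0.10807783 0.19      ]
[0.71348367 0.11312276 0.1       ] [0.64533934 0.10550276 0.1       ]
```

Call:
{"op": "arm_command", "data": {
  "series": [0, 0, -0.95, 0.56, -0.5, 0, 0, 0, 0, -0.95, 0.56, -0.5, 0, 0, 0, 0, -0.95, 0.56, -0.5, 0, 0, 0, 0, -0.95, 0.56, -0.5, 0, 0, 0, 0, -0.95, 0.56, -0.5, 0, 0, 0, 0, -0.95, 0.56, -0.5, 0, 0, 0, 0, -0.95, 0.56, -0.5, 0, 0, 0, 0, -0.95, 0.56, -0.5, 0, 0]
}}

```text
t: 46.65
eef_pos: [0.5989, 0.1039, 0.2515]
ee_rot: [3.14, 0.004, 0.033]
force: [-0.1, -0.1, -0.5]
width: 0.0006
gripper_force: 0.0
```

Call:
{"op": "arm_command", "data": {
  "series": [0, 0, 0, 0, 0, 0.4, 0, 0, 0, 0, 0, 0, 0.75, 0, 0, 0, 0, 0, 0, 0.75, 0, 0, 0, 0, 0, 0, 0.75, 0]
}}

```text
t: 47.15
eef_pos: [0.5999, 0.1039, 0.1793]
ee_rot: [3.141, 0.0, 0.027]
force: [-0.4, -0.8, 1.3]
width: 0.0001
gripper_force: 0.0
```

Call:
{"op": "arm_command", "data": {
  "series": [0, 0, 0, 0.2, -0.02, 0, 0, 0, 0, 0, 0.35, -0.03, 0, 0, 0, 0, 0, 0.5, -0.04, 0, 0, 0, 0, 0, 0.65, -0.05, 0, 0, 0, 0, 0, 0.8, -0.06, 0, 0, 0, 0, 0, 0.9, -0.07, 0, 0, 0, 0, 0, 0.9, -0.07, 0, 0]
}}

```text
t: 48.02
eef_pos: [0.6892, 0.1129, 0.1784]
ee_rot: [3.141, 0.001, 0.026]
force: [-2.6, -0.4, 0.1]
width: 0.0005
gripper_force: 1.1
```

Call:
{"op": "arm_command", "data": {
  "series": [0, 0, 0, 0.08, -0.01, 0, 0, 0, 0, 0, 0.16, -0.02, 0, 0, 0, 0, 0, 0.2, -0.02, 0, 0, 0, 0, 0, 0.2, -0.02, 0, 0]
}}

```text
t: 48.52
eef_pos: [0.6929, 0.1127, 0.1773]
ee_rot: [3.136, 0.032, 0.026]
force: [-59.1, 0.1, 30.5]
width: 0.0004
gripper_force: 32.6
```

Call:
{"op": "arm_command", "data": {
  "series": [0, 0, 0, -0.3, 0, 0, 0, 0, 0, 0, -0.8, 0, -0.2, 0, 0, 0, 0, -0.8, 0, -0.8, 0, 0, 0, 0, -0.8, 0, -0.8, 0]
}}

```text
t: 49.02
eef_pos: [0.6315, 0.1142, 0.2657]
ee_rot: [-3.139, -0.011, 0.028]
force: [0.3, 0.6, 0.2]
width: 0.0005
gripper_force: 0.0
```

Call:
{"op": "arm_command", "data": {
  "series": [0, 0, 0, -1, 0, -0.3, 0, 0, 0, 0, -1, 0, -0.3, 0, 0, 0, 0, -1, 0, -0.3, 0, 0, 0, 0, -1, 0, -0.3, 0]
}}

```text
t: 49.52
eef_pos: [0.5298, 0.1112, 0.2897]
ee_rot: [-3.141, -0.002, 0.027]
force: [-0.1, 0.7, 0.6]
width: 0.0006
gripper_force: 0.0
```

```bash
python3 - <<'E'
from h import *
s,mt,t=snap('top','t14');s,ms,g=snap('scene','s14')
for n,m,f in(('t',mt,t),('s',ms,g)):
  for c,st in blobs(f,55,20,700):
    if (n=='t' and 210<c[0]<430 and 110<c[1]<230) or (n=='s' and 100<c[0]<340 and 150<c[1]<300): print(n,c.round(1),st[4],plane(m,*c,.04).round(3))
cv2.imwrite('pics/c14.png',np.hstack([cv2.resize(t[50:242,130:450],(400,300)),cv2.resize(g[130:310,100:420],(400,300))]))
E
```

```text
t [331.7 151.8] 185 [ 0.618 -0.227  0.04 ]
t [363.7 151.8] 188 [ 0.616 -0.328  0.04 ]
t [402.9 175.9] 194 [ 0.535 -0.447  0.04 ]
t [303.7 183.2] 172 [ 0.519 -0.134  0.04 ]
t [335.5 178. ] 22 [ 0.533 -0.235  0.04 ]
t [403.  199.7] 120 [ 0.46  -0.442  0.04 ]
t [304.2 212.6] 107 [ 0.426 -0.132  0.04 ]
t [337.1 212.2] 115 [ 0.425 -0.235  0.04 ]
s [211.6 154.2] 28 [0.156 0.022 0.04 ]
s [309.7 162.7] 128 [0.33  0.317 0.04 ]
s [192.3 218.5] 105 [ 0.44  -0.134  0.04 ]
s [319.2 223.7] 52 [0.602 0.2   0.04 ]
s [157.3 227.9] 116 [ 0.439 -0.238  0.04 ]
s [201.3 240.2] 188 [ 0.533 -0.136  0.04 ]
s [167.4 244.1] 36 [ 0.511 -0.227  0.04 ]
s [178.2 277.3] 251 [ 0.633 -0.229  0.04 ]
s [137.8 289.3] 283 [ 0.63  -0.332  0.04 ]
```

View pics/c14.png

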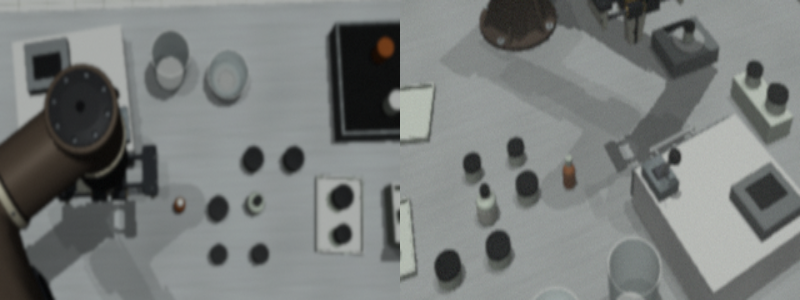

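```bash
python3 - <<'E'
from h import *
s=load('s14.npy');p0=np.array([.658,.109,.185]);p=np.array([.658+.0765,.109+.0085,.185])
print(proj(s,p0),proj(s,p),'meas (319.2,223.7)')
for th in (.7,.85,1.0):
    a=th-.5;q=p0+np.r_[np.array([.994,.111])*.08*(np.sin(a)+np.sin(.5)),.08*(np.cos(a)-np.cos(.5))];print(th,proj(s,q))
# drawer: diff of scene pictures just after closing and now around the handle
a=cv2.imread('pics/s13.png').astype(int);b=cv2.imread('pics/s14.png').astype(int)
print(arm.get_state()['force'])
E
```

```text
[305.12031167 207.41726466] [323.30081554 226.48738573] meas (319.2,223.7)
0.7 [318.12168326 218.25593584]
0.85 [320.79019706 222.1484074 ]
1.0 [323.25336477 226.4165979 ]
[ 0.66744306  0.00913616 -0.82740394]
```

```bash
python3 - <<'E'
from h import *
s,m,f=snap('wrist','w15');S=load('s14.npy');print(s['eef_pos'])
for c,st in blobs(f,60,150,6000):
    if c[1]<220: print(c.round(1),st.tolist(),tri(m,c,S,(319.2,223.7)),plane(m,*c,.182))
g=cv2.imread('pics/s14.png')
print(g.max(2)[216:232,310:330])
E
```

```text
[0.52989945 0.1109499  0.28870628]
[506.4 105. ] [500, 86, 12, 35, 300] (array([0.67945804, 0.04665237, 0.25425861]), np.float64(0.18381242321551758)) [ 0.6115576  -0.08507263  0.182     ]
[434.  178.9] [413, 161, 43, 37, 1205] (array([0.65230053, 0.06440608, 0.23959156]), np.float64(0.19956173024257723)) [ 0.5518513  -0.04012585  0.182     ]
[[132 122 118 109  95  90  88  94 108 120 115 109 112 125 147 164 176 180
  182 186]
 [111  98  97  90  86  89  85  97 115 123 125 132 149 165 174 183 181 182
  184 183]
 [ 90  90  89  89  93 103  98  94  95 104 114 139 163 177 185 183 186 188
  187 186]
 [ 86  92  87  99 109 121 102  77  70  68  74 110 139 159 176 189 181 186
  184 181]
 [ 90  92 105 124 136 116  89  54  51  51  49  62  85 122 164 180 186 183
  186 185]
 [110 123 146 159 151 112  62  49  50  53  51  45  50  82 138 171 185 185
  185 184]
 [145 162 177 171 141  92  54  48  44  55  54  51  50  55 108 160 178 185
  186 185]
 [162 179 183 177 131  75  45  46  54  48  53  53  45  41  94 157 181 184
  182 186]
 [156 178 183 174 131  68  44  44  40  50  44  55  44  47  87 158 179 182
  182 186]
 [137 158 177 173 125  72  45  40  43  44  47  48  48  50  93 159 183 187
  185 184]
 [125 138 153 153 113  68  49  41  45  47  46  40  43  61 119 163 183 185
  186 186]
 [107 108 116 115  88  65  53  49  47  43  42  48  60  97 149 176 183 185
  182 186]
 [ 90  84  86  84  79  76  79  89  87  74  78  85 101 139 170 184 187 183
  186 184]
 [ 79  76  74  72  74  90 124 143 146 141 141 145 150 169 182 187 184 182
  184 186]
 [ 81  77  69  74  79 105 145 171 177 177 180 178 178 183 184 183 187 186
  183 185]
 [ 77  69  70  75  79 105 132 157 175 182 183 186 184 186 183 185 183 187
  186 187]]
```

```bash
python3 - <<'E'
from h import *
s=load('s14.npy');n=np.array([-.111,.994,0])
for y0 in (.107,.109,.111,.113):
  for px in [(305.57,206.85),(319.5,223.5)]:
    o,d=ray(s,*px);t=(n@(np.array([.658,y0,0])-o))/(n@d);p=o+d*t;print(y0,p.round(4),end=' ')
  print()
E
```

```text
0.107 [0.6621 0.1075 0.191 ] 0.107 [0.722  0.1141 0.1849] 
0.109 [0.6595 0.1092 0.1882] 0.109 [0.7196 0.1159 0.182 ] 
0.111 [0.6569 0.1109 0.1853] 0.111 [0.7172 0.1176 0.1791] 
0.113 [0.6542 0.1126 0.1824] 0.113 [0.7148 0.1193 0.1762]
```

```bash
python3 - <<'E'
from station import arm
print(arm.job_done())
E
```

```text
the job is handed in; nothing more can be done
None
```

I handed the job in at about 50 s on the robot's clock, and no verdict came back. Both small jars are in the shut drawer, both old jars are in the right-hand tray, and the lever is pushed back until it hit a hard stop. I couldn't read the lever's angle directly; I judge it fully over from that stop and the ball's final position.

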